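# Case a sterilised cassette with the tray lifter

### The arm

A 6-joint arm with a two-finger parallel gripper is mounted at the origin on a cart in front of the work surface, level with it; the furniture and walls round the work are solid. World frame = base frame: x ahead of the robot, y to its left, z up, the work surface at z = 0. Lengths are in mm, angles in degrees, forces in N, time in s.
With the tool pointing down it reaches from about 300 to 850 mm from the base axis. Payload 4.2 kg.
Tool frame: the origin (TCP) lies midway between the tips of the shut fingers; the grasp point (between the pads) lies 19 mm behind it; z points along the fingers, y is the direction in which the jaws open and shut (so a half turn about z gives the same grasp; the last joint's range is limited). The gripper opens to 91 mm and grips with 3 to 60 N. Pads are 32 mm wide; open, the fingers measure 118 mm over their backs; the gripper's body (76 mm by 178 mm) begins 60 mm behind the grasp point.
Start: joints at [74.255, 18.312, 89.639, -0, 72.044, -1.146], TCP at [144.931, 556.451, 213.976] pointing down, gripper open.
Joint ranges: [-177.97, 177.97], [-48.28, 115.42], [12.27, 149.76], [-77.06, 257.06], [2.81, 150.46], [-146.56, 146.56]. Speed limits (degrees/s): [147.25, 147.25, 180, 180, 180, 180].

### API

Orientations are given as [roll, pitch, yaw] about the fixed x, y, z axes, in that order (R = Rz(yaw) Ry(pitch) Rx(roll)).
In Python, from workcell import * gives the robot as it stands.
- The arm moves only by the tool arm_command, never from a script. Its argument "deltas" is text: rows parted by semicolons, each of 7 numbers parted by spaces: the shift along the tool's x, y, z in mm, then the turn, a rotation vector about the tool's x, y, z in degrees, then the finger opening in mm, from 0 to 91.2. In form: x y z wx wy wz hand; .... A call has 1 to 5 rows; each row shifts and turns the commanded pose from where the row before left it, along the tool's axes as they then stand; what a row does not reach is not made up. A row lasts 1/8 s, in which the tool goes at most 62.5 mm and 10.7 degrees, less where a joint would pass 70% of its speed; a pose out of reach is approached as far as the arm can. A call is refused whole if a number of a shift passes 62.5 or a number of a turn 10.7, either way. A call with a gripper value outside its range is refused whole. The fingers move at their own pace and stop on an object; "force" is the grip in N (left out, the last holds). Time passes only in rows, so rows that do not move let the fingers close. It gives the time, the measured TCP pose, the force and the opening at its end, in the units of the state.
- state(): the state, without advancing time (a new reading comes with each control period).
- grab_frame(name): name is "side" or "top"; returns the picture (400x640x3 uint8, red, green, blue); there is no depth.
- camera_model(name): a dict with "fx", "fy", "cx", "cy" (pixels), "rvec" (rotation vector, rad) and "tvec" (3), from world to camera coordinates, as OpenCV has them. Camera axes: x right, y down, z forward; pixel columns grow to the right and rows downward; lengths in mm; the calibration is good to about 2 mm. A picture is of the moment at which its call begins. camera_model takes no time and is no camera call.
- job_done(): hands the job in, once; it reports no verdict.
The state is a dict: "time_s": time; "qpos": joint angles; "qvel": joint speeds; "effort": joint torques, N m; "ee_pos": TCP position; "ee_rot": TCP orientation; "force": force on the tool from outside, world axes, zero at the start; "torque": the same for the moment, N m; "gripper_width": finger opening in mm.
Only numpy, scipy, OpenCV 4.12 (cv2) and the standard library are available. Lean on these libraries where they do the work, as an engineer would, in place of code of your own. Each camera call takes 0.05 s, during which the arm holds its last target. There are 200 camera calls.

### The job

The freshly sterilised instrument cassette on the wire cooling rack must not be touched with the fingers: slide the blade of the tray lifter under it, lift it off the rack and, carrying it level and unhurriedly, set it down gently in the cradle of the open storage case. Draw the lifter out, lay it flat on the worktop, and close the case's cover fully. Leave the bottle, tape roll, thermometer and gauze packet where they are.

Things in the scene. Friction and masses are not known exactly. Their poses are not given: they have to be found in the camera images.
- rack: Fixed wire rack, 118 (x) x 110 (y) mm. Origin: centre of its footprint. Two rails along x at y +-50 mm (6 mm wire), tops at z 26 mm, carry the cassette. Entry side -x: the blade goes in along +x between the rails, under the cassette; free height z 7 to 26 mm. Blue-capped posts 39 mm high at the four rail ends (x +-56, y +-50 mm); a back-stop wire at z 30 to 36 mm joins the two at +x.
- cassette: Loose flat stainless instrument cassette with a slotted cover and a blue band near one end, 84 (x) x 120 (y) x 18 mm (z), 0.13 kg, flat underside. Origin at the centre of its underside; x is the short side, along the rack's x at the start, z up.
- lifter: Loose tray lifter (slotted turner), 0.15 kg, lying flat on its blade. Origin on the blade's underside, x to the free tip, z up. Blade x -58 to +52 mm, 64 mm wide, 3 mm thick. A steel crank rises at its rear (x -50, z 0 to x -76, z 46 mm) to a black handle running back from x -64, z 45 to x -164, z 72 mm: 16 mm wide (y), 22 mm thick, flat upright sides.
- lifter_grip (a point): Point in the middle of the front part of the lifter's handle, in lifter coordinates (-92, 0, 53) mm; a good place to pinch the handle across its 16 mm width (closing along the lifter's y). The centre of mass of the lifter lies about 60 mm further to the blade.
- lifter_tip (a point): Middle of the free front edge of the blade, in lifter coordinates (52, 0, 1.5) mm.
- case: Fixed storage case. Blue base plate 128 (x) x 162 (y) x 8 mm; origin: centre of its footprint. Two white ribs along x at y +-48 mm (8 mm wide), tops at z 24 mm, form the cradle; the cassette lies across them, short side along x. Flared pins 39 mm high leave 5 mm (inner faces x +-47.5, y +-65.5 mm). Entry side -x: the blade slides between the ribs, free z 8 to 24 mm. Cover hinged at +x.
- cradle (a point): Centre of the cradle at the height of the rib tops (24 mm above the case's origin): the cassette's origin belongs here.
- cover (a joint): Hinge of the see-through cover with blue edges (126 x 156 mm, 44 mm deep, plate and walls 3 mm, 0.15 kg). Angle in rad: 0 = fully closed, resting on the base plate; at pi/2 it stands upright at the case's +x end; 1.85 = leaning back on its stop. It stays where it is left (a push of about 1 to 2 N at its edge moves it).
- cover_hinge (a point): Middle of the cover's hinge line, which runs along the case's y; at case (62.5, 0, 10) mm.
- cover_edge (a point): Middle of the cover's free top edge (outer face): closed, at case (-63.5, 0, 54) mm, i.e. 126 mm along x and 44 mm above the hinge line; it turns with the cover. A blue pull tab, 60 mm wide and 6 mm thick, stands out 21 mm beyond this edge.
- gauze_pack: Bystander: flat white gauze packet, 59 x 83 x 12 mm, origin under its centre.
- tape_roll: Bystander: white roll of medical tape, 50 mm across, 26 mm high, lying flat, origin under its centre.
- alcohol_bottle: Bystander: small bottle with blue cap, 41 mm across, 92 mm high, origin under its centre.
- thermometer: Bystander: white clinical thermometer, 18 x 122 x 13 mm, origin under its centre.

How it is judged:
By the outcome, as a careful person would: the job done as asked, in the order asked, and still so for the second after the job is handed in, with the robot touching nothing.
It also fails if it takes over 72 s, if anything falls off the work surface, if the arm or the gripper's body presses on something with over 40 N, if the wrist force passes 120 N, or if a joint passes its speed limit or range.

## Working session

There is one attempt and no reset: what is moved stays moved. The work goes in short steps, Python scripts to look and compute and a tool call to move; the robot and the scene stay as the last step left them, time stands still between calls to the robot, and variables do not carry over. Pictures are saved under pics/ and viewed, about 8 in all and at most 12, crops included, and the job is handed in when it is done.

Besides the shell and the picture viewer there is one more tool, called after "Request:" as name(argument=value, ...) on one line, values as JSON. arm_command: Moves the arm, as the interface text tells. Its arguments: {"type":"object","properties":{"deltas":{"type":"string"},"force":{"type":"number"}},"required":["deltas"]}

```bash
mkdir -p pics; ls; python3 - <<'E'
from workcell import *
import cv2
for n in("side","top"):
    cv2.imwrite(f"pics/{n}0.png",grab_frame(n)[:,:,::-1]); print(n,camera_model(n))
print(state())
E
```

```text
pics
side {'fx': 366.3351315022213, 'fy': 366.3351315022213, 'cx': 316.07919420352425, 'cy': 195.00966009189864, 'rvec': array([ 0.08468277, -2.63772786,  1.67979587]), 'tvec': array([ 469.24284399,   91.55543482, 1198.40839879])}
top {'fx': 400.6198275997971, 'fy': 400.6198275997971, 'cx': 323.3993268911528, 'cy': 203.26035316227495, 'rvec': array([ 2.21421281, -2.16621891,  0.08581385]), 'tvec': array([ -15.0387409 ,  466.74525401, 1349.07025957])}
{'time_s': 0.1, 'qpos': array([ 7.42550585e+01,  1.83475351e+01,  8.96990427e+01,  3.61974514e-04,
        7.20432002e+01, -1.14617205e+00]), 'qvel': array([ 4.42310278e-02, -4.73929418e-02, -2.02930006e-01,  6.38000056e-02,
       -2.93327160e-02, -7.03818555e-05]), 'effort': array([-1.18938344e-03, -4.13331127e+01, -2.32511848e+01,  7.28336675e-02,
        4.21794096e-02, -5.58797262e-05]), 'ee_pos': array([144.80694423, 556.00753122, 213.21131895]), 'ee_rot': array([-1.79910247e+02, -2.13993995e-03,  1.65401117e+02]), 'force': array([ 0.08764474, -0.09274457,  0.05013311]), 'torque': array([-0.01358907, -0.01197644, -0.00551182]), 'gripper_width': 91.03152105796906}
```

View pics/top0.png

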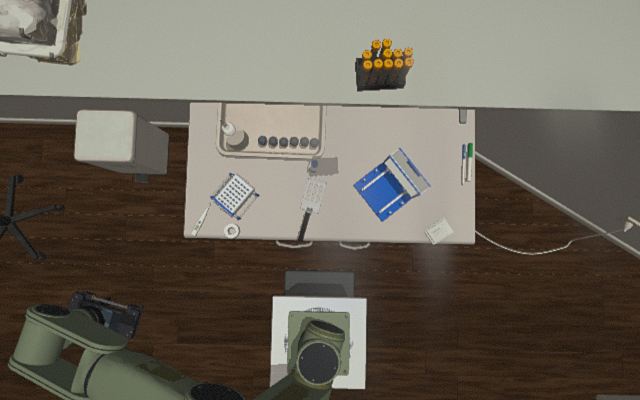

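View pics/side0.png

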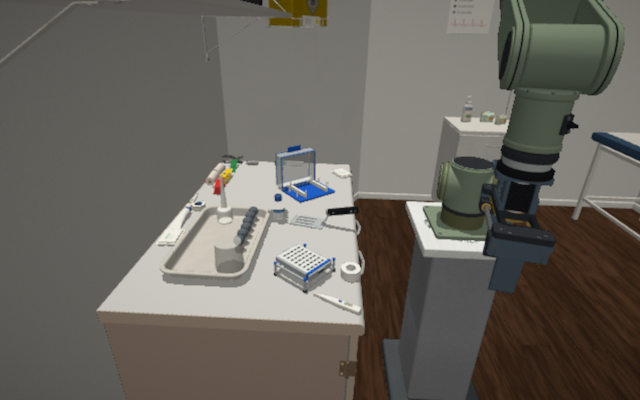

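The top view shows the rack and cassette at about (235,195), the lifter at (310,205) with its blade up-image, the open case at (390,185), the thermometer at (200,220), the tape at (231,230), the bottle at (315,163) and the gauze at (439,231). I'll zoom in next.

```bash
cat > h.py <<'E'
import numpy as np, cv2
from scipy.spatial.transform import Rotation as R
from workcell import *
def cam(n):
    m=camera_model(n); K=np.array([[m['fx'],0,m['cx']],[0,m['fy'],m['cy']],[0,0,1.]])
    Rm=cv2.Rodrigues(np.array(m['rvec'],float))[0]; return K,Rm,np.array(m['tvec'],float)
def plane(n,uv,z):
    K,Rm,t=cam(n); uv=np.atleast_2d(np.array(uv,float))
    d=(Rm.T@np.linalg.inv(K)@np.c_[uv,np.ones(len(uv))].T).T; o=-Rm.T@t
    return o+d*((z-o[2])/d[:,2])[:,None]
def proj(n,P):
    K,Rm,t=cam(n); return cv2.projectPoints(np.atleast_2d(np.array(P,float)),cv2.Rodrigues(Rm)[0],t,K,None)[0][:,0]
def tri(ua,ub):
    A=[];
    for n,u in(("top",ua),("side",ub)):
        K,Rm,t=cam(n); P=K@np.c_[Rm,t]; A+=[u[0]*P[2]-P[0],u[1]*P[2]-P[1]]
    X=np.linalg.svd(np.array(A))[2][-1]; return X[:3]/X[3]
def crop(n,box,s,f):
    x0,y0,x1,y1=box; im=grab_frame(n)[y0:y1,x0:x1,::-1]
    cv2.imwrite(f,cv2.resize(im,None,fx=s,fy=s,interpolation=cv2.INTER_CUBIC))
E
python3 - <<'E'
import cv2,numpy as np
t=cv2.imread('pics/top0.png');s=cv2.imread('pics/side0.png')
a=cv2.resize(t[140:250,190:340],None,fx=5.3,fy=5.3,interpolation=cv2.INTER_CUBIC)
cv2.imwrite('pics/c1.png',a)
a=cv2.resize(t[140:250,300:460],None,fx=5,fy=5,interpolation=cv2.INTER_CUBIC)
cv2.imwrite('pics/c2.png',a)
a=cv2.resize(s[140:320,240:380],None,fx=3.3,fy=3.3,interpolation=cv2.INTER_CUBIC)
cv2.imwrite('pics/c3.png',a)
from h import *
print(plane('top',[(235,195),(310,205),(390,185),(475,240),(187,235)],0).round())
hsv=cv2.cvtColor(t,cv2.COLOR_BGR2HSV); m=cv2.inRange(hsv,(100,120,60),(125,255,255))
n,l,st,c=cv2.connectedComponentsWithStats(m)
for i in range(1,n):
    if st[i,4]>2: print(st[i],c[i].round(1))
E
```

```text
[[ 490.  300.    0.]
 [ 461.   41.    0.]
 [ 537. -234.    0.]
 [ 353. -529.    0.]
 [ 349.  459.    0.]]
[463 146   1   3   3] [463. 147.]
[399 148   3   3   3] [400. 149.]
[463 150   2   8   9] [463.1 153.9]
[403 153   3   3   3] [404. 154.]
[389 156  28  34  42] [402.  171.8]
[408 159  10  13  21] [412.1 165. ]
[ 354  163   57   58 1428] [381.8 191.7]
[229 173   2   2   3] [229.7 173.7]
[255 194   2   2   3] [255.7 194.3]
[211 196  22  19  40] [221.9 205.5]
[237 217   2   2   3] [237.3 217.7]
```

View pics/c1.png

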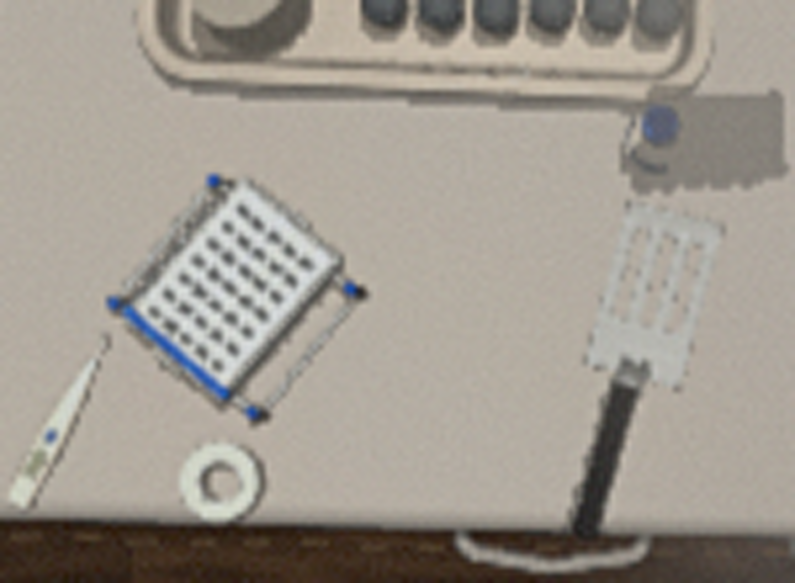

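View pics/c2.png

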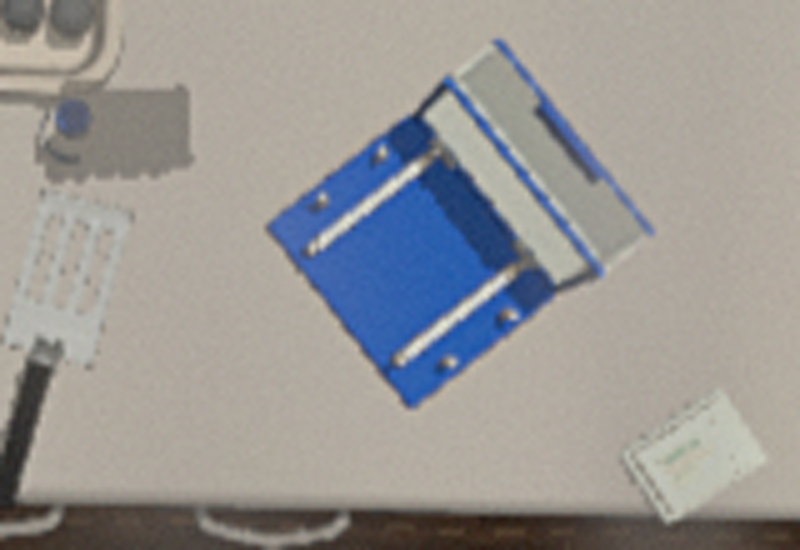

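View pics/c3.png

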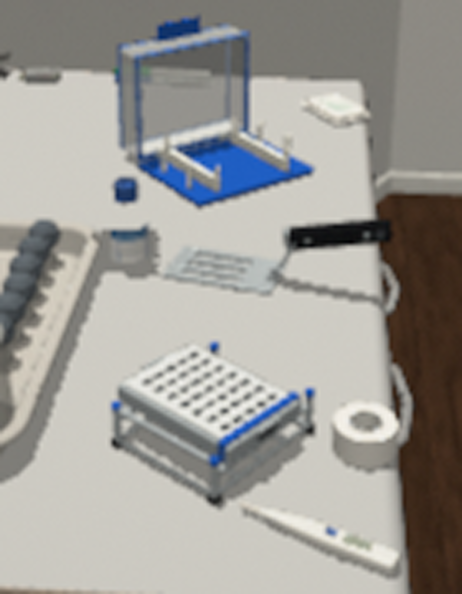

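The close-ups show the rack's blue caps at c1 (214,181), (113,302), (354,290) and (257,413). The blade corners are at about (630,205), (720,222), (588,362) and (678,388). In c2 the case plate corners are at (268,228), (412,408) and (550,298). Next I'll compute the poses.

```bash
python3 - <<'E'
from h import *
t=cv2.imread('pics/top0.png');s=cv2.imread('pics/side0.png')
def fit(mod,P):
    mod=np.array(mod,float);P=P[:,:2];a=mod-mod.mean(0);b=P-P.mean(0)
    yaw=np.arctan2((a[:,0]*b[:,1]-a[:,1]*b[:,0]).sum(),(a*b).sum());c,s=np.cos(yaw),np.sin(yaw);Rm=np.array([[c,-s],[s,c]])
    o=P.mean(0)-Rm@mod.mean(0); print('yaw',np.degrees(yaw).round(2),'o',o.round(1),'res',(P-(mod@Rm.T+o)).round(1).tolist()); return yaw,o
c1=lambda p:np.array(p)/5.3+[190-.4,140-.4]
c2=lambda p:np.array(p)/5+[300-.4,140-.4]
c3=lambda p:np.array(p)/3.3+[240-.35,140-.35]
# rack caps A B C D (assume +x = AB side)
A=c1([(214,181),(113,302),(354,290),(257,413)]);S=c3([(116,406),(215,459),(215,347),(310,393)])
mod=[(56,-50),(56,50),(-56,-50),(-56,50)]
print('rack top');fit(mod,plane('top',A,38)); print('rack tri');X=np.array([tri(a,b) for a,b in zip(A,S)]);print(X.round(0));fit(mod,X)
print('cassette');fit([(42,-60),(-42,-60),(-42,60),(42,60)],plane('top',c1([(238,180),(341,262),(226,402),(128,309)]),44))
print('case top');fit([(-64,81),(-64,-81),(64,-81)],plane('top',c2([(267,228),(412,409),(551,298)]),8))
print('ribs');fit([(-45,48),(-45,-48),(45,48),(45,-48)],plane('top',c2([(312,249),(400,361),(437,156),(525,261)]),24))
print('case side');print(plane('side',c3([(198,206),(312,170)]),8).round(0))
print('blade');fit([(52,32),(52,-32),(-58,32),(-58,-32)],plane('top',c1([(629,205),(722,223),(586,363),(678,389)]),3))
print('handle end',plane('top',c1([(587,530)]),80).round(0),'front',plane('top',c1([(626,382)]),55).round(0))
print('blade side tri?',plane('side',c3([(165,272),(190,247),(270,293),(283,262)]),3).round(0))
print('bottle',plane('top',c1([(660,124)]),92).round(0),'tape',plane('top',c1([(222,481)]),26).round(0),'thermo',plane('top',c1([(20,500),(107,340)]),8).round(0),'gauze',plane('top',c2([(695,455)]),12).round(0))
# backstop intensity profile crops
a=cv2.resize(t[165:225,205:265],None,fx=6,fy=6,interpolation=cv2.INTER_CUBIC)
b=cv2.resize(s[240:300,265:340],None,fx=5.5,fy=6,interpolation=cv2.INTER_CUBIC)
cv2.imwrite('pics/c4.png',np.hstack([a,b]))
E
```

```text
rack top
yaw 53.34 o [484.8 296. ] res [[-0.4, 0.6], [1.3, 1.7], [-1.0, -0.5], [0.1, -1.8]]
rack tri
[[558. 312.  35.]
 [479. 373.  36.]
 [490. 221.  33.]
 [411. 280.  32.]]
yaw 53.37 o [484.6 296.8] res [[0.2, 0.6], [0.8, 1.3], [-0.9, -0.5], [-0.1, -1.4]]
cassette
yaw 51.48 o [489.5 295.6] res [[-4.5, 4.1], [-2.8, 3.1], [1.3, -2.6], [6.1, -4.6]]
case top
yaw -50.66 o [ 511.1 -204. ] res [[-1.1, -2.3], [1.9, -0.9], [-0.9, 3.2]]
ribs
yaw -50.69 o [ 513.  -207.5] res [[-5.1, 7.4], [-5.7, 7.4], [3.6, -7.4], [7.2, -7.3]]
case side
[[ 533.  -92.    8.]
 [ 412. -197.    8.]]
blade
yaw -13.27 o [497.8  31. ] res [[-2.5, -1.0], [1.8, 0.4], [0.8, -0.9], [-0.1, 1.4]]
handle end [[343.  68.  80.]] front [[435.  47.  55.]]
blade side tri? [[553.  46.   3.]
 [534.  -7.   3.]
 [449.  78.   3.]
 [439.  16.   3.]]
bottle [[592.  29.  92.]] tape [[368. 302.  26.]] thermo [[353. 435.   8.]
 [457. 383.   8.]] gauze [[ 383. -400.   12.]]
```

View pics/c4.png

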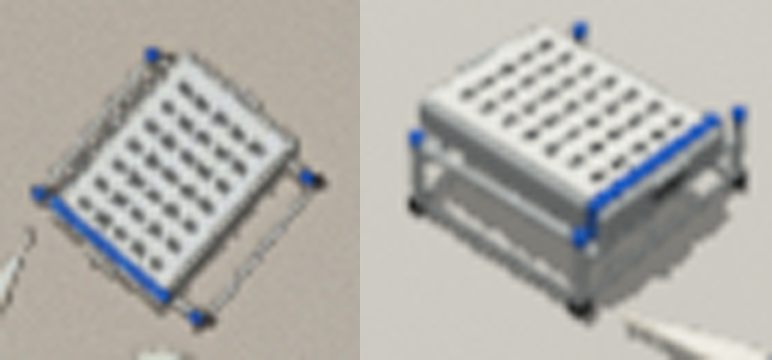

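The side view shows the back-stop wire between the left and near posts, which is the rack's AB side. So +x points away from the robot at yaw about 53°, and the entry faces the robot. I'll go to a point above the lifter handle.

Request:
arm_command(deltas="-16 -17 0 0 0 0 91;-32 -35 0 0 0 0 91;-32 -35 0 0 0 0 91;-32 -35 0 0 0 0 91;-32 -35 0 0 0 0 91")

```text
time_s: 0.72
ee_pos: [245.1, 366.7, 213.6]
ee_rot: [-180.0, 0.0, 165.4]
force: [1.3, 0.5, 0.1]
gripper_width: 91.0
```

Request:
arm_command(deltas="-32 -35 0 0 0 0 91;-32 -35 0 0 0 0 91;-32 -35 0 0 0 0 91;-32 -35 0 0 0 0 91;-32 -35 0 0 0 0 91")

```text
time_s: 1.35
ee_pos: [355.7, 157.0, 213.8]
ee_rot: [180.0, -0.0, 165.4]
force: [0.7, 1.0, -0.8]
gripper_width: 91.2
```

Request:
arm_command(deltas="-32 -35 20 0 0 0 91;-32 -35 20 0 0 -1.3 91;-14 -17 20 0 0 0 91;0 0 10 0 0 0 91;0 0 0 0 0 0 91")

```text
time_s: 1.98
ee_pos: [408.5, 55.4, 143.4]
ee_rot: [-180.0, -0.1, 166.7]
force: [-1.1, -0.2, 0.5]
gripper_width: 90.9
```

Request:
arm_command(deltas="0 -3 30 0 0 0 91;0 0 30 0 0 0 91;0 0 30 0 0 0 91;0 0 15 0 0 0 91;0 0 4 0 0 0 91")

```text
time_s: 2.6
ee_pos: [408.5, 53.0, 34.9]
ee_rot: [180.0, -0.0, 166.8]
force: [-0.2, -0.2, -1.0]
gripper_width: 91.2
```

Request:
arm_command(deltas="0 0 0 0 0 0 40;0 0 0 0 0 0 20;0 0 0 0 0 0 0;0 0 0 0 0 0 0;0 0 0 0 0 0 0", force=30)

```text
time_s: 3.22
ee_pos: [408.8, 52.0, 35.1]
ee_rot: [180.0, 0.0, 166.7]
force: [-0.1, -0.0, 0.5]
gripper_width: 43.9
```

Request:
arm_command(deltas="0 0 0 0 0 0 0;0 0 0 0 0 0 0", force=60)

```text
time_s: 3.48
ee_pos: [408.8, 52.0, 34.9]
ee_rot: [180.0, -0.0, 166.7]
force: [-0.3, 0.4, -0.9]
gripper_width: 23.7
```

```bash
python3 - <<'E'
from h import *
print(state()['force'],state()['torque'])
a=grab_frame('top')[140:250,250:350,::-1]; b=grab_frame('side')[180:260,260:380,::-1]
a=cv2.resize(a,(400,440),interpolation=cv2.INTER_CUBIC);b=cv2.resize(b,(400,267),interpolation=cv2.INTER_CUBIC)
b=cv2.copyMakeBorder(b,0,440-267,0,0,cv2.BORDER_CONSTANT); cv2.imwrite('pics/g1.png',np.hstack([a,b]))
E
```

```text
[-0.30478861  0.43918845 -0.93273035] [0.0235066  0.00052734 0.05423583]
```

View pics/g1.png

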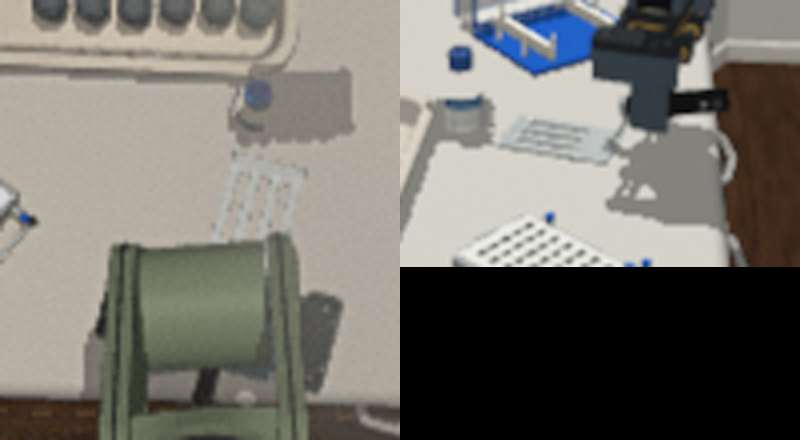

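Side view: the fingers straddle the black handle at about (650,110), and the blade lies flat at (560,138). I'll finish closing, then lift.

Request:
arm_command(deltas="0 0 0 0 0 0 0;0 0 0 0 0 0 0;0 0 0 0 0 0 0;0 0 -2 0 0 0 0;0 0 -5 0 0 0 0", force=60)

```text
time_s: 4.2
ee_pos: [408.4, 52.0, 41.9]
ee_rot: [-180.0, -0.1, 166.7]
force: [0.8, -0.7, -0.7]
gripper_width: 16.0
```

Request:
arm_command(deltas="0 0 -12 0 0 0 0;0 0 -15 0 0 0 0;0 0 -15 0 0 0 0;0 0 -11 0 0 0 0;0 0 0 0 0 0 0")

```text
time_s: 4.82
ee_pos: [409.4, 52.1, 95.9]
ee_rot: [179.9, 0.1, 166.7]
force: [1.2, 0.1, -2.4]
gripper_width: 15.8
```

```bash
cat > plan.py <<'E'
# plan.py x y z psi n : equal world steps, tool rows (tool vertical); trapezoid-ish ends
import sys; from h import *
x,y,z,psi,n=map(float,sys.argv[1:]); n=int(n)
s=state(); p=s['ee_pos']; p0=s['ee_rot'][2]; d=(psi-p0+180)%360-180
w=np.ones(n); w[0]=w[-1]=.5; w/=w.sum(); a=p0
for i in range(n):
    D=(np.array([x,y,z])-p)*w[i]; c,si=np.cos(np.radians(a)),np.sin(np.radians(a))
    print(f"{c*D[0]+si*D[1]:.1f} {si*D[0]-c*D[1]:.1f} {-D[2]:.1f} 0 0 {-d*w[i]:.2f}",end='; ' if i%5<4 else '\n'); a+=d*w[i]
print(s['ee_rot'],s['qpos'].round(0))
E
python3 plan.py 355 122 95 -126.7 12
```

```text
3.1 2.5 0.0 0 0 -3.03; 6.0 5.4 0.1 0 0 -6.05; 5.4 6.0 0.1 0 0 -6.05; 4.7 6.5 0.1 0 0 -6.05; 4.0 7.0 0.1 0 0 -6.05
3.3 7.4 0.1 0 0 -6.05; 2.5 7.7 0.1 0 0 -6.05; 1.7 7.9 0.1 0 0 -6.05; 0.8 8.0 0.1 0 0 -6.05; -0.0 8.1 0.1 0 0 -6.05
-0.9 8.0 0.1 0 0 -6.05; -0.9 3.9 0.0 0 0 -3.03; [1.79947871e+02 1.33907415e-01 1.66701710e+02] [  6.  11. 120.   0.  49. -71.]
```

Request:
arm_command(deltas="3 2.5 0 0 0 -3; 6 5.5 0 0 0 -6; 5.4 6 0 0 0 -6; 4.7 6.5 0 0 0 -6; 4 7 0 0 0 -6")

```text
invalid input
```

Request:
arm_command(deltas="3.3 7.4 0 0 0 -6; 2.5 7.7 0 0 0 -6; 1.7 7.9 0 0 0 -6; 0.8 8 0 0 0 -6; 0 8 0 0 0 -6")

```text
invalid input
```

Request:
arm_command(deltas="-0.9 8 0 0 0 -6; -0.9 4 0 0 0 -3.6; 0 0 20 0 0 0; 0 0 18 0 0 0; 0 0 0 0 0 0")

```text
invalid input
```

```bash
python3 - <<'E'
from h import *
s=state();print(s['ee_pos'],s['ee_rot'],s['force'],s['qpos'].round(0))
a=grab_frame('top')[130:250,205:325,::-1]; b=grab_frame('side')[200:300,260:380,::-1]
a=cv2.resize(a,None,fx=4.5,fy=4.5,interpolation=cv2.INTER_CUBIC);b=cv2.resize(b,None,fx=2.16,fy=2.16,interpolation=cv2.INTER_CUBIC)
b=cv2.copyMakeBorder(b,0,540-b.shape[0],0,0,cv2.BORDER_CONSTANT); cv2.imwrite('pics/g2.png',np.hstack([a,b]))
E
```

```text
[409.43780133  52.07679306  95.94362032] [1.79947871e+02 1.33907415e-01 1.66701710e+02] [ 1.23320503  0.08895723 -2.37574988] [  6.  11. 120.   0.  49. -71.]
```

View pics/g2.png

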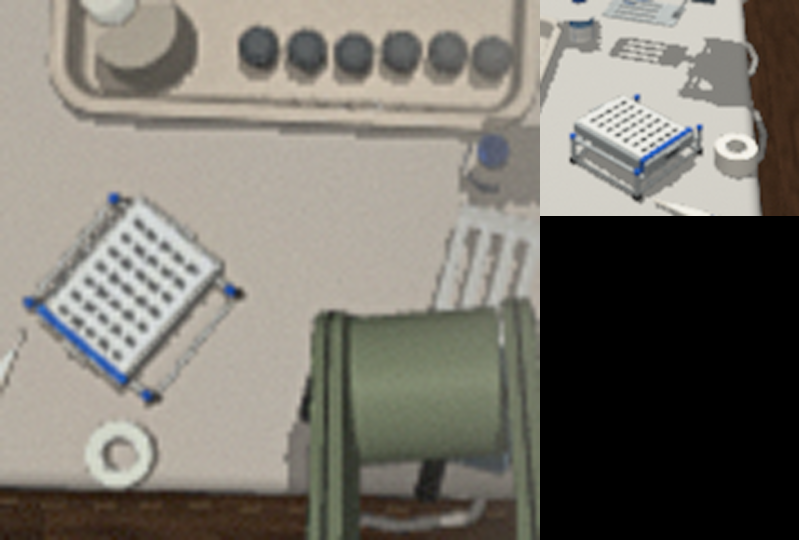

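Those calls were refused because I left out the hand value, so the picture only shows the lifter still held above its spot. I'll resend them.

Request:
arm_command(deltas="3 2.5 0 0 0 -3 0; 6 5.5 0 0 0 -6 0; 5.4 6 0 0 0 -6 0; 4.7 6.5 0 0 0 -6 0; 4 7 0 0 0 -6 0")

```text
time_s: 5.55
ee_pos: [386.0, 80.8, 94.3]
ee_rot: [180.0, -0.1, -166.1]
force: [1.1, -0.0, -0.8]
gripper_width: 15.5
```

Request:
arm_command(deltas="3.3 7.4 0 0 0 -6 0; 2.5 7.7 0 0 0 -6 0; 1.7 7.9 0 0 0 -6 0; 0.8 8 0 0 0 -6 0; 0 8 0 0 0 -6 0")

```text
time_s: 6.18
ee_pos: [361.5, 112.7, 94.3]
ee_rot: [180.0, -0.1, -136.1]
force: [-0.1, -1.0, -1.7]
gripper_width: 15.7
```

Request:
arm_command(deltas="-0.9 8 0 0 0 -6 0; -0.9 4 0 0 0 -3.6 0; 0 0 20 0 0 0 0; 0 0 18 0 0 0 0; 0 0 0 0 0 0 0")

```text
time_s: 6.8
ee_pos: [353.3, 121.9, 55.7]
ee_rot: [179.8, -0.2, -126.7]
force: [-0.1, -0.1, -1.1]
gripper_width: 15.5
```

```bash
python3 - <<'E'
from h import *
s=state();print(s['ee_pos'],s['ee_rot'],s['force'],s['qpos'].round(0))
a=grab_frame('top')[150:240,205:305,::-1]; b=grab_frame('side')[200:300,260:380,::-1]
cv2.imwrite('pics/raw_t.png',a);cv2.imwrite('pics/raw_s.png',b)
a=cv2.resize(a,(400,360),interpolation=cv2.INTER_CUBIC);b=cv2.resize(b,(400,333),interpolation=cv2.INTER_CUBIC)
b=cv2.copyMakeBorder(b,0,360-333,0,0,cv2.BORDER_CONSTANT); cv2.imwrite('pics/g3.png',np.hstack([a,b]))
E
```

```text
[353.2776015  121.87090542  55.6767521 ] [ 179.84943893   -0.20446722 -126.69513908] [-0.10857494 -0.12249448 -1.10210426] [  17.   11.  127.    0.   42. -126.]
```

View pics/g3.png

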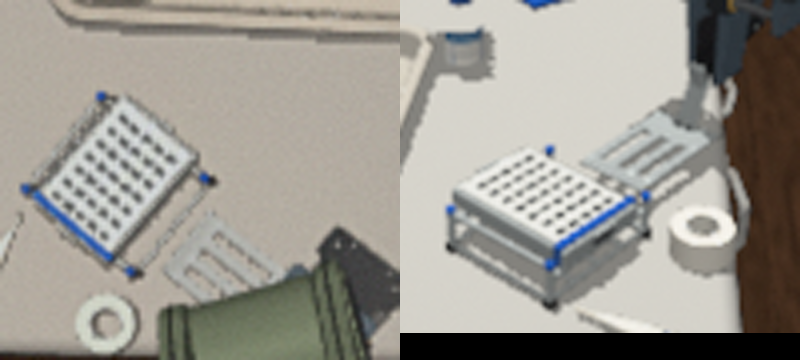

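Top: the blade tip corners are at about (210,212) and (165,268) in the crop, in front of the rack's open side. Side: the blade is in line at (645,150). Next is a numeric check of the tip and its height.

```bash
python3 - <<'E'
from h import *
T=np.array([(211,211),(164,269)])/4+[205-.4,150-.4]; S=np.array([(582,162),(642,197)],float)-[400,0]; S=S/3.333+[260-.35,200-.35]
c,s=np.cos(np.radians(53.3)),np.sin(np.radians(53.3)); Rm=np.array([[c,s],[-s,c]])
def rk(P): return np.c_[(P[:,:2]-[485,296])@Rm.T,P[:,2]].round(1)
print('top z22',rk(plane('top',T,22)).tolist()); X=np.array([tri(a,b) for a,b in zip(T,S)]);print('tri',rk(X).tolist())
e=state()['ee_pos']; print('tcp',rk(e[None]).tolist())
# precise case corners via blue mask
t=cv2.imread('pics/top0.png');hsv=cv2.cvtColor(t,cv2.COLOR_BGR2HSV); m=cv2.inRange(hsv,(100,120,60),(125,255,255))
m[:150]=0; n,l,st,ce=cv2.connectedComponentsWithStats(m); i=1+np.argmax(st[1:,4]); k=max(cv2.findContours((l==i).astype(np.uint8),0,1)[0],key=cv2.contourArea)[:,0].astype(float)
# lines: nearest to the approximate edges
C=np.array([(267,228),(412,409),(551,298)])/5+[299.6,139.6]; L=[]
ext=C.copy()
P0=C[0]; P3=C[0]+(C[2]-C[1])
for a,b in((C[0],C[1]),(C[1],C[2]),(C[0],C[0]+.75*(C[2]-C[1]))):
    d=(b-a)/np.linalg.norm(b-a); nn=np.array([-d[1],d[0]]); q=k-a; u=q@d; v=q@nn
    sel=(abs(v)<2)&(u>3)&(u<np.linalg.norm(b-a)-3); vx,vy,x0,y0=cv2.fitLine(k[sel].astype(np.float32),2,0,.01,.01).ravel(); L.append((np.array([vx,vy]),np.array([x0,y0]),sel.sum()))
cen=np.array([382,192.])
Lo=[(d,p+.5*np.sign((p-cen)@np.array([-d[1],d[0]]))*np.array([-d[1],d[0]])) for d,p,_ in L]
def X2(A,B):
    s=np.linalg.solve(np.c_[A[0],-B[0]],B[1]-A[1]); return A[1]+s[0]*A[0]
c0=X2(Lo[0],Lo[2]);c1=X2(Lo[0],Lo[1]); W=plane('top',[c0,c1],8); print([x[2] for x in L],W.round(1).tolist(),'len',np.linalg.norm(W[0]-W[1]))
for d,p in Lo:
    w=plane('top',[p,p+20*d],8); print('edge yaw',np.degrees(np.arctan2(*(w[1]-w[0])[[1,0]])).round(1))
E
```

```text
top z22 [[-73.8, -29.7, 22.0], [-73.2, 33.1, 22.0]]
tri [[-74.0, -29.3, 21.5], [-72.6, 34.1, 16.5]]
tcp [[-217.0, 0.6, 57.0]]
[np.int64(35), np.int64(23), np.int64(16)] [[534.1, -106.7, 8.0], [409.7, -206.0, 8.0]] len 159.179434437088
edge yaw -141.4
edge yaw -50.5
edge yaw -50.1
```

Tip at rack x ≈ -73, y ≈ +1.7, height ≈ 20, as expected. I'll lower it to about 13 mm and slide in.

Request:
arm_command(deltas="0 0 4 0 0 0 0; 0 0 4 0 0 0 0; -6 0 0 0 0 0 0; -12 0 0 0 0 0 0; -12 0 0 0 0 0 0")

```text
time_s: 7.52
ee_pos: [373.7, 147.4, 49.1]
ee_rot: [-180.0, 0.1, -126.7]
force: [-0.2, -0.1, -1.3]
gripper_width: 15.6
```

Request:
arm_command(deltas="-12 0 0 0 0 0 0; -12 0 0 0 0 0 0; -12 0 0 0 0 0 0; -12 0 0 0 0 0 0; -12 0 0 0 0 0 0")

```text
time_s: 8.15
ee_pos: [409.0, 195.1, 48.9]
ee_rot: [180.0, 0.0, -126.7]
force: [0.6, -0.4, -1.8]
gripper_width: 15.9
```

Request:
arm_command(deltas="-12 0 0 0 0 0 0; -12 0 0 0 0 0 0; -9 0 0 0 0 0 0; -4 0 0 0 0 0 0; 0 0 0 0 0 0 0")

```text
time_s: 8.78
ee_pos: [430.6, 224.2, 48.9]
ee_rot: [180.0, -0.0, -126.7]
force: [1.0, 0.6, -0.6]
gripper_width: 15.9
```

```bash
python3 - <<'E'
from h import *
s=state();print(s['ee_pos'],s['ee_rot'],s['force'],s['torque'])
E
```

```text
[430.62625799 224.20469621  48.8756735 ] [ 1.79993904e+02 -1.40878456e-02 -1.26686715e+02] [ 1.03723623  0.58626971 -0.58999025] [ 0.03426368  0.13995635 -0.03238208]
```

Request:
arm_command(deltas="0 0 -2 0 0 0 0; 0 0 -3 0 0 0 0; 0 0 -2 0 0 0 0; 0 0 -1.5 0 0 0 0; 0 0 -1.5 0 0 0 0")

```text
time_s: 9.4
ee_pos: [430.4, 224.0, 58.9]
ee_rot: [180.0, -0.0, -126.7]
force: [0.7, 0.1, -2.5]
gripper_width: 15.5
```

Request:
arm_command(deltas="0 0 -1.5 0 0 0 0; 0 0 -1.5 0 0 0 0; 0 0 -2 0 0 0 0; 0 0 -2 0 0 0 0; 0 0 -3 0 0 0 0")

```text
time_s: 10.02
ee_pos: [430.1, 223.8, 68.8]
ee_rot: [180.0, -0.1, -126.7]
force: [0.3, -1.5, -3.1]
gripper_width: 15.7
```

Request:
arm_command(deltas="0 0 -4 0 0 0 0; 0 0 -6 0 0 0 0; 0 0 -6 0 0 0 0; 0 0 -6 0 0 0 0; 0 0 -6 0 0 0 0")

```text
time_s: 10.65
ee_pos: [430.7, 224.2, 97.5]
ee_rot: [-180.0, 0.0, -126.7]
force: [0.6, 0.2, -2.9]
gripper_width: 15.8
```

Request:
arm_command(deltas="0 0 -6 0 0 0 0; 0 0 -4 0 0 0 0; 0 0 -2 0 0 0 0; 0 0 0 0 0 0 0; 0 0 0 0 0 0 0")

```text
time_s: 11.28
ee_pos: [430.5, 224.1, 108.8]
ee_rot: [180.0, -0.0, -126.7]
force: [-0.3, 0.6, -2.5]
gripper_width: 15.5
```

```bash
python3 - <<'E'
from h import *
s=state();print(s['ee_pos'],s['ee_rot'],s['force'],s['torque'])
a=grab_frame('top')[150:240,205:305,::-1]; b=grab_frame('side')[200:300,260:380,::-1]
cv2.imwrite('pics/top_lift.png',a);cv2.imwrite('pics/side_lift.png',b)
a=cv2.resize(a,(400,360),interpolation=cv2.INTER_CUBIC);b=cv2.resize(b,(400,333),interpolation=cv2.INTER_CUBIC)
b=cv2.copyMakeBorder(b,0,360-333,0,0,cv2.BORDER_CONSTANT); cv2.imwrite('pics/g4.png',np.hstack([a,b]))
E
```

```text
[430.51353694 224.11249888 108.76060454] [ 1.79984206e+02 -1.90856380e-02 -1.26699214e+02] [-0.31007192  0.60798863 -2.50331066] [-0.07355386  0.22020624  0.07168688]
```

View pics/g4.png

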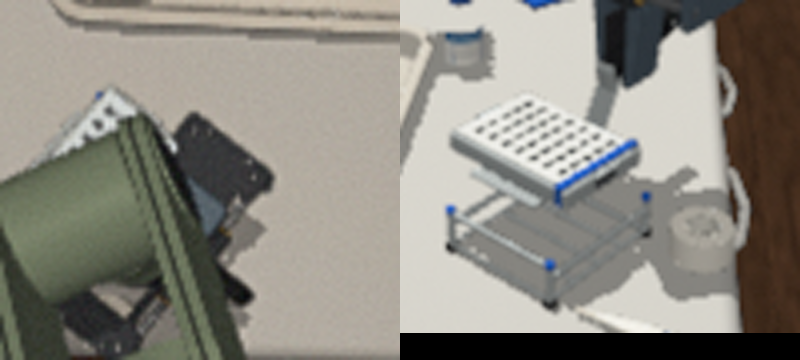

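The cassette is level on the blade, clear of the rack. In the side crop its top corners are about (452,131), (523,93), (637,145) and (557,190), and the blade tip shows at (500,190). I'll locate the cassette relative to the tool.

```bash
python3 - <<'E'
from h import *
S=np.array([(450,130),(524,92),(639,143),(558,190)],float)-[400,0]; S=S/3.333+[260-.35,200-.35]
c,s=np.cos(np.radians(53.3)),np.sin(np.radians(53.3)); Rm=np.array([[c,s],[-s,c]])
e=state()['ee_pos']
for z in (92,95,98):
    P=plane('side',S,z)[:,:2]; Q=(P-e[:2])@Rm.T; print(z,Q.round(1).tolist(),Q.mean(0).round(1),'edges',np.linalg.norm(np.diff(np.r_[Q,Q[:1]],axis=0),axis=1).round(1))
# initial cassette in same camera: top face z=44, pixels from c4/c3 side
s0=(np.array([(119,387),(195,346),(299,397),(216,452)]))/3.3+[239.65,139.65]
P=plane('side',s0,44)[:,:2]; print('initial in rack',((P-[485,296])@Rm.T).round(1).tolist(),((P.mean(0)-[485,296])@Rm.T).round(1))
E
```

```text
92 [[131.2, -64.0], [52.5, -60.7], [51.5, 54.0], [136.9, 48.5]] [93.  -5.6] edges [ 78.8 114.7  85.5 112.7]
95 [[134.6, -60.5], [56.3, -57.2], [55.3, 56.8], [140.2, 51.3]] [96.6 -2.4] edges [ 78.3 114.   85.  112. ]
98 [[137.9, -57.0], [60.1, -53.7], [59.1, 59.6], [143.5, 54.2]] [100.2   0.8] edges [ 77.9 113.3  84.5 111.3]
initial in rack [[47.2, -55.2], [-34.1, -50.1], [-33.7, 57.2], [58.3, 53.8]] [9.4 1.4]
```

```bash
cat > ef.py <<'E'
from h import *
from scipy.ndimage import map_coordinates,gaussian_filter
def edge(g,p,q,w=2.5,lo=.15,hi=.85,sgn=0):
    p,q=np.array(p,float),np.array(q,float);d=(q-p)/np.linalg.norm(q-p);n=np.array([-d[1],d[0]]);o=np.arange(-w,w+.01,.1);pts=[]
    for f in np.linspace(lo,hi,25):
        c=p+f*(q-p); L=c+o[:,None]*n; v=gaussian_filter(map_coordinates(g,[L[:,1],L[:,0]],order=1),4); r=np.gradient(v); r=abs(r) if sgn==0 else np.clip(sgn*r,0,None)
        pts.append(c+n*o[np.argmax(r)])
    l=cv2.fitLine(np.array(pts,np.float32),cv2.DIST_HUBER,0,.01,.01).ravel(); return l[:2],l[2:]
def inter(A,B): return A[1]+np.linalg.solve(np.c_[A[0],-B[0]],B[1]-A[1])[0]*A[0]
def quad(g,C,**k):
    L=[edge(g,C[i],C[(i+1)%4],**k) for i in range(4)]; return np.array([inter(L[i-1],L[i]) for i in range(4)])
E
python3 - <<'E'
from ef import *
def rep(nm,cam,C,z,dims,off=(0,0)):
    P=plane(cam,C,z)[:,:2]; m=P.mean(0); e=np.diff(np.r_[P,P[:1]],axis=0)
    print(nm,cam,'c',m.round(1),'len',np.linalg.norm(e,axis=1).round(1),'yaw',np.degrees(np.arctan2(e[:,1],e[:,0])).round(1))
    return m
t=cv2.imread('pics/top0.png').astype(float);s=cv2.imread('pics/side0.png').astype(float)
tg=t[:,:,2];sg=s[:,:,2]   # red channel: blue/white contrast
C=np.array([(238,180),(341,262),(226,402),(128,309)])/5.3+189.6*np.array([1,0])+[0,139.6]
rep('cass0','top',quad(tg,C),44,0); rep('cass0 2it','top',quad(tg,quad(tg,C),w=1.5),44,0)
S=(np.array([(119,387),(195,346),(299,397),(216,452)]))/3.3+[239.65,139.65]
rep('cass0','side',quad(sg,S),44,0); rep('cass0 2it','side',quad(sg,quad(sg,S),w=1.5),44,0)
sl=cv2.imread('pics/side_lift.png').astype(float)[:,:,2]
S=(np.array([(450,130),(524,92),(639,143),(558,190)],float)-[400,0])/3.333-.35
rep('lift','side',quad(sl,S)+[260,200],95,0)
# case plate -x edge, +-y edges : top
C=np.array([(267,228),(412,409),(551,298)])/5+[299.6,139.6]; Q=np.r_[C,[C[0]+C[2]-C[1]]]
L=[edge(tg,Q[0],Q[1]),edge(tg,Q[1],Q[2]),edge(tg,Q[0],Q[3],hi=.7)]
a,b=inter(L[0],L[2]),inter(L[0],L[1]); W=plane('top',[a,b],8)[:,:2]; print('case -x edge',W.round(1).tolist(),'len',np.linalg.norm(W[1]-W[0]).round(1))
u=(W[0]-W[1])/np.linalg.norm(W[0]-W[1]); x=np.array([u[1],-u[0]]); print('yaw',np.degrees(np.arctan2(x[1],x[0])),'centre',W.mean(0)+64*x)
# ribs centrelines top
for nm,p,q in(('rib+',(312,249),(437,156)),('rib-',(400,361),(525,261))):
    p=np.array(p)/5+[299.6,139.6];q=np.array(q)/5+[299.6,139.6]; P=plane('top',[p,q],24)[:,:2]; print(nm,((P-W.mean(0)-64*x)@np.c_[x,u]).round(1).tolist())
# case side
K=(np.array([(137,166),(198,206),(312,170)])/3.3)+[239.65,139.65]
L=[edge(sg,K[0],K[1],lo=.3),edge(sg,K[1],K[2])]; c=inter(*L); print('side -x,+y? corner',plane('side',c,8).round(1), [np.degrees(np.arctan2(*(lambda w:(w[1]-w[0])[[1,0]])(plane('side',[l[1],l[1]+10*l[0]],8)))).round(1) for l in L])
E
```

```text
cass0 top c [490.4 294.3] len [ 78.3 104.8  86.2 106.6] yaw [-129.8  146.5   51.8  -37.8]
cass0 2it top c [490.1 294. ] len [ 75.5 105.3  89.2 106.5] yaw [-129.7  149.1   51.9  -38.4]
cass0 side c [488.6 305.2] len [ 83.2  95.4  78.2 103.7] yaw [-129.4  137.1   56.9  -39.5]
cass0 2it side c [488.9 304.9] len [ 84.   92.7  76.9 104.9] yaw [-128.9  136.5   60.5  -38.5]
lift side c [493.4 301.8] len [ 76.7 106.2  85.5 103.4] yaw [-127.4  146.    50.8  -38.8]
case -x edge [[533.9, -103.3], [409.2, -205.0]] len 160.9
yaw -50.782456572792455 centre [ 512.01298959 -203.74355541]
rib+ [[-50.4, 47.0], [56.5, 44.6]]
rib- [[-50.7, -49.5], [58.9, -48.6]]
side -x,+y? corner [[533.1 -89.2   8. ]] [np.float64(128.2), np.float64(-140.8)]
```

```bash
cat > path.py <<'E'
# path.py n "x,y,z,psi" ... : eased smooth path through waypoints, tool vertical
import sys; from h import *
from scipy.interpolate import PchipInterpolator as PI
n=int(sys.argv[1]); s=state(); W=[list(s['ee_pos'])+[s['ee_rot'][2]]]+[list(map(float,a.split(','))) for a in sys.argv[2:]]
W=np.array(W); W[:,3]=np.degrees(np.unwrap(np.radians(W[:,3])))
t=np.r_[0,np.cumsum([np.hypot(np.linalg.norm(d[:3]),1.8*d[3]) for d in np.diff(W,axis=0)])]
u=np.linspace(0,1,n+1); k=.15; e=np.where(u<k,u*u/(2*k),np.where(u>1-k,1-k-(1-u)**2/(2*k),u-k/2)); e/=1-k
Q=PI(t/t[-1],W)(e); c=Q[0].copy()
for i in range(n):
    D=Q[i+1]-c; a=np.radians(c[3]); r=np.round([np.cos(a)*D[0]+np.sin(a)*D[1],np.sin(a)*D[0]-np.cos(a)*D[1],-D[2],0,0,-D[3]],1)
    X=np.array([np.cos(a),np.sin(a)]);Y=np.array([np.sin(a),-np.cos(a)]); c[:2]+=r[0]*X+r[1]*Y; c[2]-=r[2]; c[3]-=r[5]
    print(' '.join(f'{v:g}' for v in r)+' 0',end='; ' if i%5<4 else '\n')
print('\nend',c.round(1),'min r',np.hypot(Q[:,0],Q[:,1]).min().round())
E
python3 path.py 40 375,130,108,215 398,-60,108,129.3 455.4,-129.8,108,129.3
```

```text
1.2 0 0 0 0 0.1 0; 3.6 0.2 0 0 0 0.4 0; 5.9 0.2 0.1 0 0 0.6 0; 8.4 0.2 0.1 0 0 0.9 0; 10.7 0.1 0 0 0 1.2 0
12.9 -0.4 0.1 0 0 1.7 0; 13.6 -1.2 0.2 0 0 2 0; 12.9 -2.3 0.1 0 0 2.2 0; 11.9 -3.6 0 0 0 2.4 0; 10.5 -5.1 0.1 0 0 2.5 0
8.7 -6.7 0 0 0 2.6 0; 6.7 -8.3 0 0 0 2.8 0; 5.8 -8.8 0 0 0 3.6 0; 5 -9.2 0 0 0 4.2 0; 4.2 -9.5 0 0 0 4.9 0
3.3 -9.8 0 0 0 5.4 0; 2.1 -10.1 0 0 0 5.8 0; 1 -10.3 0 0 0 6.1 0; -0.2 -10.2 0 0 0 6.3 0; -1.5 -10.2 0 0 0 6.3 0
-2.7 -9.8 0 0 0 6.3 0; -3.9 -9.5 0 0 0 6.1 0; -5 -8.9 0 0 0 5.8 0; -6 -8.3 0 0 0 5.5 0; -6.9 -7.6 0 0 0 4.9 0
-7.6 -6.9 0 0 0 4.4 0; -8.2 -6.3 0 0 0 3.6 0; -8.7 -5.6 0 0 0 2.8 0; -9 -5.2 0 0 0 1.8 0; -9.4 -4.7 0 0 0 0.8 0
-10 -3.9 0 0 0 0 0; -11.6 -2 0 0 0 0 0; -12.9 -0.4 0 0 0 0 0; -13.8 0.7 0 0 0 0 0; -13.2 1.3 0 0 0 0 0
-11 1.4 0 0 0 0 0; -8.6 1 0 0 0 0 0; -6.1 0.7 0 0 0 0 0; -3.6 0.4 0 0 0 0 0; -1.2 0.2 0 0 0 0 0

end [ 455.4 -129.8  108.  -230.7] min r 382.0
```

```bash
python3 path.py 55 375,130,108.8,215 398,-60,108.8,129.3 455.4,-129.8,108.8,129.3
```

```text
0.6 0 -0 0 0 0.1 0; 1.9 0.1 -0 0 0 0.1 0; 3.2 0.1 -0 0 0 0.3 0; 4.4 0.1 -0 0 0 0.5 0; 5.7 0.2 -0 0 0 0.6 0
6.9 0.1 -0 0 0 0.8 0; 8.2 -0 -0 0 0 1 0; 9.3 -0.3 -0 0 0 1.2 0; 10 -0.7 -0 0 0 1.4 0; 9.7 -1.2 -0 0 0 1.5 0
9.3 -1.8 -0 0 0 1.6 0; 8.8 -2.6 -0.1 0 0 1.7 0; 8 -3.3 0 0 0 1.8 0; 7.2 -4.1 0 0 0 1.8 0; 6.3 -5 0 0 0 2 0
5.1 -5.8 0 0 0 2 0; 4.4 -6.3 0 0 0 2.2 0; 4 -6.5 0 0 0 2.7 0; 3.6 -6.7 0 0 0 3.1 0; 3.2 -6.9 0 0 0 3.4 0
2.8 -7.1 0 0 0 3.7 0; 2.1 -7.2 0 0 0 4 0; 1.6 -7.3 0 0 0 4.2 0; 1 -7.4 0 0 0 4.3 0; 0.3 -7.5 0 0 0 4.5 0
-0.3 -7.5 0 0 0 4.6 0; -1 -7.3 0 0 0 4.6 0; -1.6 -7.3 0 0 0 4.6 0; -2.3 -7.1 0 0 0 4.5 0; -2.9 -6.8 0 0 0 4.5 0
-3.5 -6.6 0 0 0 4.3 0; -4 -6.2 0 0 0 4.1 0; -4.5 -5.9 0 0 0 4 0; -5 -5.6 0 0 0 3.6 0; -5.4 -5.2 0 0 0 3.4 0
-5.7 -4.8 0 0 0 3 0; -6.1 -4.5 0 0 0 2.6 0; -6.3 -4.1 0 0 0 2.2 0; -6.4 -3.9 0 0 0 1.7 0; -6.7 -3.6 0 0 0 1.1 0
-6.8 -3.5 0 0 0 0.6 0; -7 -3.2 0 0 0 0.1 0; -7.8 -2.2 0 0 0 0 0; -8.6 -1.2 0 0 0 0 0; -9.2 -0.5 0 0 0 0 0
-9.8 0.2 0 0 0 0 0; -10.2 0.8 0 0 0 0 0; -9.5 0.9 0 0 0 0 0; -8.4 1 0 0 0 0 0; -7.1 0.9 0 0 0 0 0
-5.9 0.7 0 0 0 0 0; -4.5 0.5 0 0 0 0 0; -3.2 0.4 0 0 0 0 0; -1.9 0.2 0 0 0 0 0; -0.6 0.1 0 0 0 0 0

end [ 455.4 -129.8  108.8 -230.7] min r 382.0
```

Request:
arm_command(deltas="0.6 0 0 0 0 0.1 0; 1.9 0.1 0 0 0 0.1 0; 3.2 0.1 0 0 0 0.3 0; 4.4 0.1 0 0 0 0.5 0; 5.7 0.2 0 0 0 0.6 0")

```text
time_s: 12.0
ee_pos: [420.4, 211.6, 109.0]
ee_rot: [180.0, 0.0, -128.3]
force: [0.5, -0.9, -2.4]
gripper_width: 15.6
```

Request:
arm_command(deltas="6.9 0.1 0 0 0 0.8 0; 8.2 0 0 0 0 1 0; 9.3 -0.3 0 0 0 1.2 0; 10 -0.7 0 0 0 1.4 0; 9.7 -1.2 0 0 0 1.5 0")

```text
time_s: 12.62
ee_pos: [393.2, 176.3, 109.0]
ee_rot: [-180.0, 0.0, -134.3]
force: [-0.5, 0.1, -2.6]
gripper_width: 15.7
```

Request:
arm_command(deltas="9.3 -1.8 0 0 0 1.6 0; 8.8 -2.6 0 0 0 1.7 0; 8 -3.3 0 0 0 1.8 0; 7.2 -4.1 0 0 0 1.8 0; 6.3 -5 0 0 0 2 0")

```text
time_s: 13.25
ee_pos: [375.7, 137.0, 109.0]
ee_rot: [180.0, 0.0, -143.2]
force: [0.2, 0.1, -2.7]
gripper_width: 16.1
```

Request:
arm_command(deltas="5.1 -5.8 0 0 0 2 0; 4.4 -6.3 0 0 0 2.2 0; 4 -6.5 0 0 0 2.7 0; 3.6 -6.7 0 0 0 3.1 0; 3.2 -6.9 0 0 0 3.4 0")

```text
time_s: 13.88
ee_pos: [375.9, 98.8, 108.9]
ee_rot: [180.0, 0.0, -156.7]
force: [-0.6, 0.1, -2.7]
gripper_width: 15.5
```

Request:
arm_command(deltas="2.8 -7.1 0 0 0 3.7 0; 2.1 -7.2 0 0 0 4 0; 1.6 -7.3 0 0 0 4.2 0; 1 -7.4 0 0 0 4.3 0; 0.3 -7.5 0 0 0 4.5 0")

```text
time_s: 14.5
ee_pos: [378.2, 61.4, 108.9]
ee_rot: [180.0, 0.0, -177.5]
force: [0.1, -0.1, -2.6]
gripper_width: 15.7
```

Request:
arm_command(deltas="-0.3 -7.5 0 0 0 4.6 0; -1 -7.3 0 0 0 4.6 0; -1.6 -7.3 0 0 0 4.6 0; -2.3 -7.1 0 0 0 4.5 0; -2.9 -6.8 0 0 0 4.5 0")

```text
time_s: 15.12
ee_pos: [382.3, 24.4, 108.9]
ee_rot: [180.0, 0.0, 159.7]
force: [0.7, 1.2, -2.7]
gripper_width: 15.8
```

Request:
arm_command(deltas="-3.5 -6.6 0 0 0 4.3 0; -4 -6.2 0 0 0 4.1 0; -4.5 -5.9 0 0 0 4 0; -5 -5.6 0 0 0 3.6 0; -5.4 -5.2 0 0 0 3.4 0")

```text
time_s: 15.75
ee_pos: [388.1, -12.4, 108.9]
ee_rot: [180.0, -0.0, 140.4]
force: [-0.1, -0.4, -2.0]
gripper_width: 16.0
```

Request:
arm_command(deltas="-5.7 -4.8 0 0 0 3 0; -6.1 -4.5 0 0 0 2.6 0; -6.3 -4.1 0 0 0 2.2 0; -6.4 -3.9 0 0 0 1.7 0; -6.7 -3.6 0 0 0 1.1 0")

```text
time_s: 16.38
ee_pos: [395.7, -49.3, 108.9]
ee_rot: [180.0, -0.0, 129.9]
force: [-0.1, -0.7, -2.1]
gripper_width: 15.6
```

Request:
arm_command(deltas="-6.8 -3.5 0 0 0 0.6 0; -7 -3.2 0 0 0 0.1 0; -7.8 -2.2 0 0 0 0 0; -8.6 -1.2 0 0 0 0 0; -9.2 -0.5 0 0 0 0 0")

```text
time_s: 17.0
ee_pos: [412.8, -86.5, 108.9]
ee_rot: [180.0, 0.0, 129.3]
force: [-0.3, -0.7, -2.5]
gripper_width: 15.5
```

Request:
arm_command(deltas="-9.8 0.2 0 0 0 0 0; -10.2 0.8 0 0 0 0 0; -9.5 0.9 0 0 0 0 0; -8.4 1 0 0 0 0 0; -7.1 0.9 0 0 0 0 0")

```text
time_s: 17.62
ee_pos: [444.3, -118.8, 108.8]
ee_rot: [-180.0, -0.0, 129.3]
force: [0.2, 0.5, -3.2]
gripper_width: 15.6
```

Request:
arm_command(deltas="-5.9 0.7 0 0 0 0 0; -4.5 0.5 0 0 0 0 0; -3.2 0.4 0 0 0 0 0; -1.9 0.2 0 0 0 0 0; -0.6 0.1 0 0 0 0 0")

```text
time_s: 18.25
ee_pos: [455.5, -129.7, 108.9]
ee_rot: [180.0, -0.0, 129.3]
force: [-0.6, 0.0, -3.0]
gripper_width: 15.8
```

```bash
python3 - <<'E'
from h import *
s=state();print(s['time_s'],s['ee_pos'],s['ee_rot'],s['force'],s['qpos'].round())
t=grab_frame('top')[:,:,::-1];b=grab_frame('side')[:,:,::-1]
cv2.imwrite('pics/top5.png',t);cv2.imwrite('pics/side5.png',b)
a=cv2.resize(t[130:230,340:440],(400,400),interpolation=cv2.INTER_CUBIC);b=cv2.resize(b[140:220,265:345],(400,400),interpolation=cv2.INTER_CUBIC)
cv2.imwrite('pics/g5.png',np.hstack([a,b]))
E
```

```text
18.25 [ 455.54237542 -129.68956827  108.8988433 ] [ 1.79999947e+02 -9.02293616e-03  1.29305601e+02] [-0.60104289  0.02265102 -2.9685834 ] [-17.  15. 111.   0.  54. -57.]
```

View pics/g5.png

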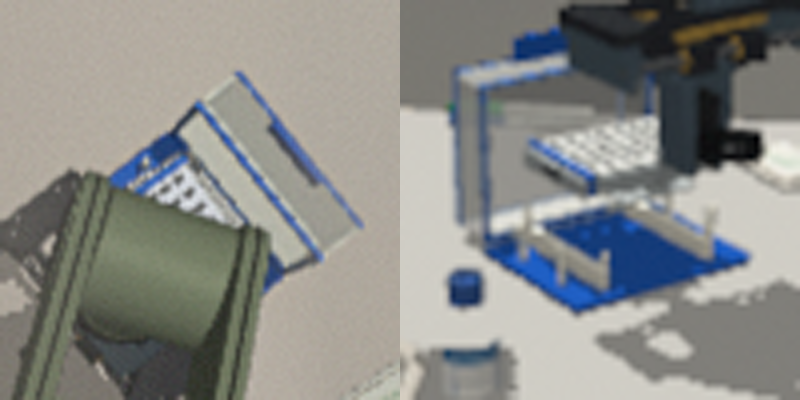

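Side crop: the cassette's blue-banded +y end runs from (530,143) to (597,185), level above the ribs, and the plate's near corner is at (578,310). Top crop: the arm hides most of it. I'll compare these with the expected projections.

```bash
python3 - <<'E'
from ef import *
o=np.array([512.2,-204.8]);a=np.radians(-50.7);x=np.array([np.cos(a),np.sin(a)]);y=np.array([-np.sin(a),np.cos(a)])
def W(px,py,z): return np.r_[o+px*x+py*y,z]
f=lambda p:((p-[265,140]+.4)*5+[400,0]).round(0).tolist(); ft=lambda p:((p-[340,130]+.4)*4).round(0).tolist()
names={'plate -x+y z0':W(-64,81,0),'plate -x+y z8':W(-64,81,8),'plate -x-y z8':W(-64,-81,8),'plate +x+y z8':W(64,81,8),'rib+ -x':W(-56,48,24),'rib- -x':W(-56,-48,24),
'cass -x+y top':W(-42,60,95),'cass +x+y top':W(42,60,95),'cass -x+y bot':W(-42,60,77),'cass +x+y bot':W(42,60,77),'cass +x-y top':W(42,-60,95)}
for k,v in names.items(): print(k,'side',f(proj('side',v)[0]),'top',ft(proj('top',v)[0]))
g=cv2.imread('pics/side5.png')
hsv=cv2.cvtColor(g,cv2.COLOR_BGR2HSV); m=cv2.inRange(hsv,(100,120,50),(125,255,255)); n,l,st,c=cv2.connectedComponentsWithStats(m)
for i in range(1,n):
    if st[i,4]>8 and 265<c[i][0]<345 and 140<c[i][1]<220: print(st[i],f(c[i]))
# blue band px
yy,xx=np.nonzero(m[160:182,285:308]); print([f(np.array([u+285,v+160])) for u,v in zip(xx,yy)][:60])
E
```

```text
plate -x+y z0 side [575.0, 315.0] top [51.0, 221.0]
plate -x+y z8 side [575.0, 305.0] top [52.0, 220.0]
plate -x-y z8 side [752.0, 253.0] top [169.0, 368.0]
plate +x+y z8 side [482.0, 244.0] top [168.0, 129.0]
rib+ -x side [607.0, 270.0] top [85.0, 242.0]
rib- -x side [712.0, 240.0] top [155.0, 331.0]
cass -x+y top side [583.0, 176.0] top [98.0, 211.0]
cass +x+y top side [519.0, 141.0] top [180.0, 147.0]
cass -x+y bot side [583.0, 200.0] top [96.0, 214.0]
cass +x+y bot side [519.0, 164.0] top [176.0, 151.0]
cass +x-y top side [650.0, 111.0] top [273.0, 264.0]
[288 146  11   6  46] [541.0, 45.0]
[294 170  10   9  13] [575.0, 170.0]
[282 182  52  20 428] [612.0, 259.0]
[275 195   6   6  34] [464.0, 289.0]
[[532.0, 142.0], [537.0, 147.0], [547.0, 152.0], [552.0, 157.0], [557.0, 157.0], [562.0, 162.0], [567.0, 162.0], [572.0, 167.0], [577.0, 172.0], [582.0, 172.0], [587.0, 177.0], [592.0, 177.0], [592.0, 182.0], [592.0, 187.0], [592.0, 192.0]]
```

```bash
python3 - <<'E'
from ef import *
o=np.array([512.2,-204.8]);a=np.radians(-50.7);x=np.array([np.cos(a),np.sin(a)]);y=np.array([-np.sin(a),np.cos(a)])
def W(px,py,z): return np.r_[o+px*x+py*y,z]
T=cv2.imread('pics/top5.png').astype(float);S=cv2.imread('pics/side5.png').astype(float)
def prof(im,cam,pts):
    p=proj(cam,pts); return [tuple(int(map_coordinates(im[:,:,c],[[v],[u]],order=1)[0]) for c in(2,0)) for u,v in p]
print('TOP far edge, x from 30..60 step 2.5 (R,B) at z95')
for py in (50,40,30,20,10): print(py,prof(T,'top',[W(q,py,95) for q in np.arange(30,61,2.5)]))
print('TOP +y end, y 45..75 step 2.5')
for px in (38,32,26): print(px,prof(T,'top',[W(px,q,95) for q in np.arange(45,76,2.5)]))
print('SIDE +y end y 45..75 z95')
for px in (35,15,-5,-25): print(px,prof(S,'side',[W(px,q,95) for q in np.arange(45,76,2.5)]))
print('SIDE vertical at y=60: z 65..105 step 2.5')
for px in (30,10,-10,-30): print(px,prof(S,'side',[W(px,60,q) for q in np.arange(65,106,2.5)]))
print('SIDE x at +y end mid height z86, x -60..60 step 5'); print(prof(S,'side',[W(q,60,86) for q in np.arange(-60,61,5)]))
E
```

```text
TOP far edge, x from 30..60 step 2.5 (R,B) at z95
50 [(80, 180), (89, 187), (87, 189), (80, 179), (72, 164), (89, 125), (118, 112), (141, 134), (169, 161), (183, 173), (182, 172), (180, 170), (182, 171)]
40 [(173, 178), (211, 218), (199, 203), (160, 161), (109, 113), (90, 93), (95, 99), (111, 120), (145, 147), (179, 170), (184, 174), (180, 170), (182, 170)]
30 [(191, 198), (198, 205), (186, 187), (169, 164), (167, 160), (159, 157), (124, 143), (123, 141), (164, 163), (185, 173), (184, 171), (182, 169), (183, 170)]
20 [(208, 216), (207, 215), (193, 196), (171, 165), (158, 153), (153, 156), (115, 139), (98, 125), (136, 141), (179, 167), (184, 171), (182, 170), (181, 170)]
10 [(176, 184), (200, 208), (186, 188), (163, 159), (164, 159), (159, 158), (120, 140), (122, 142), (169, 164), (183, 172), (184, 171), (182, 170), (182, 170)]
TOP +y end, y 45..75 step 2.5
38 [(149, 155), (125, 182), (80, 177), (59, 169), (82, 134), (85, 115), (51, 114), (32, 113), (34, 115), (34, 116), (32, 117), (35, 118), (78, 136)]
32 [(205, 209), (147, 195), (86, 185), (75, 177), (100, 149), (105, 126), (68, 115
[... 1360 characters left out ...]
9), (139, 140), (133, 130), (116, 113), (94, 94), (77, 78), (72, 74), (79, 81), (108, 115), (122, 141), (112, 156), (95, 173), (95, 187), (134, 197), (153, 186)]
-30 [(185, 187), (216, 207), (221, 213), (208, 203), (183, 182), (139, 144), (109, 115), (93, 96), (98, 100), (108, 113), (124, 134), (117, 146), (102, 159), (78, 176), (109, 190), (147, 195), (157, 175)]
SIDE x at +y end mid height z86, x -60..60 step 5
[(166, 165), (95, 129), (66, 104), (86, 101), (96, 98), (103, 106), (101, 103), (103, 106), (100, 104), (89, 92), (75, 77), (60, 64), (78, 80), (75, 77), (89, 92), (100, 103), (100, 103), (101, 104), (105, 106), (124, 122), (139, 134), (147, 141), (148, 141), (148, 141), (148, 142)]
```

Both views put the cassette about 3 mm short in x and 1.5 mm short in y, so I'll correct by that and lower it.

Request:
arm_command(deltas="-1.5 0.7 2 0 0 0 0; -1.5 0.8 4 0 0 0 0; 0 0 6 0 0 0 0; 0 0 6 0 0 0 0; 0 0 5 0 0 0 0")

```text
time_s: 18.98
ee_pos: [458.4, -131.0, 85.3]
ee_rot: [-180.0, -0.0, 129.3]
force: [-0.5, 0.2, -1.8]
gripper_width: 15.7
```

Request:
arm_command(deltas="0 0 4 0 0 0 0; 0 0 3 0 0 0 0; 0 0 2 0 0 0 0; 0 0 1 0 0 0 0; 0 0 0 0 0 0 0")

```text
time_s: 19.6
ee_pos: [458.7, -131.1, 76.0]
ee_rot: [180.0, 0.0, 129.3]
force: [0.6, -0.0, -2.9]
gripper_width: 15.5
```

```bash
python3 - <<'E'
from h import *
s=state();print(s['time_s'],s['ee_pos'],s['ee_rot'],s['force'],s['torque'])
b=grab_frame('side')[:,:,::-1];t=grab_frame('top')[:,:,::-1]
cv2.imwrite('pics/top6.png',t);cv2.imwrite('pics/side6.png',b)
b=cv2.resize(b[160:210,275:330],(792,720),interpolation=cv2.INTER_CUBIC)[:600]
cv2.imwrite('pics/g6.png',b)
E
cat > ck.py <<'E'
import sys
from ef import *
n=sys.argv[1];zt=float(sys.argv[2])
o=np.array([512.2,-204.8]);a=np.radians(-50.7);x=np.array([np.cos(a),np.sin(a)]);y=np.array([-np.sin(a),np.cos(a)])
def W(px,py,z): return np.r_[o+px*x+py*y,z]
T=cv2.imread(f'pics/top{n}.png').astype(float);S=cv2.imread(f'pics/side{n}.png').astype(float)
def prof(im,cam,pts):
    p=proj(cam,pts); return [tuple(int(map_coordinates(im[:,:,c],[[v],[u]],order=1)[0]) for c in(2,0)) for u,v in p]
print('TOP far edge x30..55')
for py in (45,40,36): print(py,prof(T,'top',[W(q,py,zt) for q in np.arange(30,56,2.5)]))
print('TOP +y end y45..70')
for px in (38,30,22): print(px,prof(T,'top',[W(px,q,zt) for q in np.arange(45,71,2.5)]))
print('SIDE x at z-9, -60..60 by 5');print(prof(S,'side',[W(q,60,zt-9) for q in np.arange(-60,61,5)]))
print('SIDE vertical y60 z-30..+10 by 2.5')
for px in (30,10,-10): print(px,prof(S,'side',[W(px,60,zt+q) for q in np.arange(-30,11,2.5)]))
E
python3 ck.py 6 62
```

```text
19.6 [ 458.66101608 -131.06048097   75.96899079] [1.79992044e+02 1.68479665e-03 1.29301589e+02] [ 0.56470074 -0.00771569 -2.91970782] [0.08746473 0.1166922  0.01496484]
TOP far edge x30..55
45 [(150, 154), (177, 181), (198, 199), (199, 198), (185, 178), (134, 130), (93, 102), (104, 115), (114, 106), (106, 102), (121, 124)]
40 [(143, 148), (173, 181), (208, 217), (202, 205), (168, 169), (104, 129), (61, 105), (53, 90), (82, 92), (101, 104), (111, 120)]
36 [(206, 215), (207, 217), (211, 220), (200, 204), (162, 162), (116, 121), (75, 89), (83, 89), (94, 94), (98, 104), (113, 124)]
TOP +y end y45..70
38 [(200, 197), (165, 181), (105, 179), (73, 173), (93, 162), (129, 147), (106, 120), (57, 115), (35, 114), (37, 117), (37, 117)]
30 [(150, 154), (173, 194), (130, 194), (73, 183), (92, 172), (124, 150), (103, 127), (63, 120), (34, 114), (34, 118), (34, 116)]
22 [(180, 182), (177, 194), (132, 193), (87, 179), (88, 160), (129, 155), (111, 151), (75, 161), (86, 160), (128, 159), (146, 166)]
SIDE x at z-9, -60..60 by 5
[(47, 115), (62, 114), (51, 109), (59, 108), (86, 106), (100, 102), (108, 11
[... 151 characters left out ...]
, (124, 122), (137, 133), (145, 139), (148, 142), (148, 142)]
SIDE vertical y60 z-30..+10 by 2.5
30 [(156, 144), (163, 151), (172, 159), (168, 155), (158, 146), (135, 128), (116, 113), (102, 103), (104, 106), (110, 113), (123, 131), (121, 144), (106, 153), (89, 159), (87, 163), (116, 160), (135, 152)]
10 [(146, 136), (124, 130), (95, 122), (105, 131), (114, 133), (121, 125), (96, 97), (72, 73), (86, 88), (110, 113), (142, 146), (138, 160), (124, 173), (94, 185), (110, 192), (136, 195), (159, 183)]
-10 [(151, 148), (115, 136), (79, 124), (46, 116), (56, 110), (77, 105), (86, 96), (90, 93), (90, 93), (117, 121), (136, 145), (137, 163), (113, 175), (97, 187), (135, 204), (154, 199), (163, 179)]
```

Numerically the cassette is centred within about 1 mm: far edge at 41.5, side extents -41 to 40. I'll lower it gently onto the ribs.

Request:
arm_command(deltas="0 0 2 0 0 0 0; 0 0 2 0 0 0 0; 0 0 2 0 0 0 0; 0 0 2 0 0 0 0; 0 0 2 0 0 0 0")

```text
time_s: 20.32
ee_pos: [458.6, -131.1, 65.8]
ee_rot: [180.0, -0.0, 129.3]
force: [-0.5, 0.9, -3.3]
gripper_width: 15.6
```

Request:
arm_command(deltas="0 0 2 0 0 0 0; 0 0 1.5 0 0 0 0; 0 0 1.5 0 0 0 0; 0 0 1 0 0 0 0; 0 0 1 0 0 0 0")

```text
time_s: 20.95
ee_pos: [458.7, -131.1, 58.9]
ee_rot: [180.0, -0.0, 129.3]
force: [-0.1, 0.6, -1.9]
gripper_width: 15.8
```

Request:
arm_command(deltas="0 0 1 0 0 0 0; 0 0 1 0 0 0 0; 0 0 1 0 0 0 0; 0 0 1 0 0 0 0; 0 0 1 0 0 0 0")

```text
time_s: 21.58
ee_pos: [458.9, -131.2, 54.0]
ee_rot: [180.0, 0.0, 129.3]
force: [0.5, 0.1, -1.7]
gripper_width: 15.9
```

Request:
arm_command(deltas="0 0 1.5 0 0 0 0; 0 0 1.5 0 0 0 0; 0 0 1.5 0 0 0 0; 0 0 0 0 0 0 0; 0 0 0 0 0 0 0")

```text
time_s: 22.2
ee_pos: [458.7, -131.1, 49.4]
ee_rot: [180.0, -0.0, 129.3]
force: [-0.6, -0.1, -0.3]
gripper_width: 15.8
```

```bash
python3 - <<'E'
from h import *
s=state();print(s['time_s'],s['ee_pos'],s['force'],s['torque'])
b=grab_frame('side')[:,:,::-1];t=grab_frame('top')[:,:,::-1]
cv2.imwrite('pics/top7.png',t);cv2.imwrite('pics/side7.png',b)
E
python3 ck.py 7 42
```

```text
22.2 [ 458.66940292 -131.07488712   49.40972843] [-0.5879785  -0.12764465 -0.32066218] [-0.01302489  0.01895861 -0.01447705]
TOP far edge x30..55
45 [(143, 144), (184, 186), (204, 206), (205, 205), (183, 181), (145, 138), (105, 107), (90, 98), (88, 103), (106, 115), (111, 105)]
40 [(155, 161), (179, 185), (206, 213), (199, 201), (167, 166), (105, 131), (56, 114), (30, 109), (36, 105), (56, 95), (86, 93)]
36 [(202, 211), (208, 216), (208, 216), (193, 200), (151, 155), (109, 119), (68, 92), (53, 101), (42, 104), (62, 98), (90, 99)]
TOP +y end y45..70
38 [(205, 203), (177, 198), (123, 197), (80, 178), (97, 160), (130, 144), (102, 117), (54, 111), (36, 111), (37, 114), (39, 116)]
30 [(143, 144), (173, 193), (124, 193), (71, 181), (70, 155), (99, 139), (93, 149), (63, 154), (43, 161), (51, 149), (63, 143)]
22 [(183, 185), (170, 189), (127, 188), (80, 183), (86, 176), (128, 161), (108, 153), (66, 156), (90, 144), (133, 131), (134, 145)]
SIDE x at z-9, -60..60 by 5
[(152, 140), (129, 128), (80, 113), (60, 109), (88, 109), (102, 104), (109, 112), (111, 114), (116, 118), (125, 123), (112, 112), (101, 103), (85, 88), (89, 92), (94, 97), (113, 116), (119, 122), (107, 109), (106, 107), (133, 131), (174, 168), (203, 196), (208, 204), (194, 196), (168, 178)]
SIDE vertical y60 z-30..+10 by 2.5
30 [(104, 128), (117, 128), (128, 127), (131, 123), (129, 119), (118, 111), (108, 104), (99, 99), (104, 105), (112, 115), (129, 134), (130, 148), (124, 160), (103, 162), (97, 160), (116, 155), (133, 148)]
10 [(62, 120), (94, 120), (121, 122), (129, 122), (122, 113), (104, 98), (82, 81), (71, 73), (86, 89), (117, 120), (153, 158), (147, 167), (129, 172), (94, 171), (106, 176), (131, 183), (168, 190)]
-10 [(116, 129), (119, 125), (123, 123), (129, 121), (135, 125), (139, 127), (132, 124), (121, 116), (105, 104), (122, 124), (130, 140), (125, 148), (97, 161), (75, 176), (121, 201), (148, 202), (160, 184)]
```

The wrist force fell by about 2.6 N, and the profiles match a cassette seated at z 24 to 42. I'll draw the lifter straight out.

Request:
arm_command(deltas="2 0 0 0 0 0 0; 4 0 0 0 0 0 0; 6 0 0 0 0 0 0; 8 0 0 0 0 0 0; 10 0 0 0 0 0 0")

```text
time_s: 22.92
ee_pos: [439.1, -107.3, 49.4]
ee_rot: [180.0, -0.0, 129.3]
force: [-0.6, 0.8, -0.3]
gripper_width: 15.9
```

Request:
arm_command(deltas="12 0 0 0 0 0 0; 12 0 0 0 0 0 0; 12 0 0 0 0 0 0; 12 0 0 0 0 0 0; 12 0 0 0 0 0 0")

```text
time_s: 23.55
ee_pos: [401.1, -60.8, 49.5]
ee_rot: [180.0, -0.0, 129.3]
force: [-0.1, -0.1, -1.3]
gripper_width: 15.9
```

Request:
arm_command(deltas="14 0 0 0 0 0 0; 14 0 0 0 0 0 0; 14 0 0 0 0 0 0; 14 0 0 0 0 0 0; 14 0 0 0 0 0 0")

```text
time_s: 24.18
ee_pos: [356.7, -6.5, 49.5]
ee_rot: [180.0, -0.0, 129.3]
force: [-0.0, 0.4, -2.1]
gripper_width: 15.6
```

Request:
arm_command(deltas="0 0 -15 0 0 0 0; 0 0 -20 0 0 0 0; 0 0 -10 0 0 0 0; 0 0 0 0 0 0 0")

```text
time_s: 24.68
ee_pos: [357.6, -7.1, 94.8]
ee_rot: [179.9, 0.1, 129.3]
force: [0.3, -0.8, -1.8]
gripper_width: 15.8
```

```bash
python3 - <<'E'
from h import *
b=grab_frame('side')[:,:,::-1];t=grab_frame('top')[:,:,::-1]
cv2.imwrite('pics/top8.png',t);cv2.imwrite('pics/side8.png',b)
E
python3 ck.py 8 42; python3 path.py 15 395,40,95,160 405,52,95,166.7
```

```text
TOP far edge x30..55
45 [(147, 145), (184, 187), (203, 206), (205, 205), (181, 180), (145, 137), (106, 108), (88, 96), (85, 101), (106, 114), (113, 103)]
40 [(155, 160), (179, 186), (206, 215), (199, 201), (168, 166), (105, 132), (54, 117), (31, 115), (40, 109), (59, 96), (86, 93)]
36 [(203, 211), (207, 215), (209, 217), (194, 200), (151, 154), (98, 124), (42, 107), (30, 113), (37, 111), (62, 97), (88, 96)]
TOP +y end y45..70
38 [(204, 203), (177, 200), (122, 197), (83, 179), (95, 159), (129, 144), (105, 119), (58, 113), (41, 116), (37, 117), (35, 115)]
30 [(147, 145), (173, 195), (123, 192), (71, 180), (75, 159), (103, 143), (94, 149), (62, 153), (41, 159), (49, 147), (60, 142)]
22 [(183, 184), (169, 188), (125, 187), (79, 180), (84, 172), (127, 160), (106, 152), (65, 156), (92, 144), (136, 130), (135, 146)]
SIDE x at z-9, -60..60 by 5
[(155, 142), (131, 131), (80, 115), (59, 109), (89, 109), (104, 106), (111, 114), (114, 116), (118, 120), (128, 125), (113, 114), (103, 105), (87, 90), (91, 94), (95, 99), (115, 118), (122, 124), (109, 111), (107, 109), (135, 133), (177, 170), (206, 1
[... 385 characters left out ...]
, (119, 123), (156, 162), (150, 170), (132, 175), (96, 174), (107, 178), (132, 185), (171, 193)]
-10 [(118, 131), (121, 127), (125, 125), (130, 123), (137, 127), (141, 130), (135, 126), (123, 118), (107, 106), (124, 126), (132, 142), (127, 150), (99, 163), (77, 179), (123, 204), (150, 205), (163, 188)]
0.3 1.2 -0 0 0 -0.7 0; 0.7 3.7 -0.2 0 0 -2.1 0; 0.9 5.5 -0.1 0 0 -3.1 0; 0.6 5.7 -0.2 0 0 -3.1 0; 0.3 5.8 -0.1 0 0 -3.1 0
-0 5.9 -0.1 0 0 -3 0; -0.4 6 -0.1 0 0 -2.9 0; -0.7 5.9 -0.1 0 0 -3 0; -1 6 -0 0 0 -2.9 0; -1.3 5.9 -0.1 0 0 -2.8 0
-1.6 5.9 -0 0 0 -2.9 0; -2 5.9 -0 0 0 -2.8 0; -2.3 5.8 -0 0 0 -2.6 0; -1.7 3.9 -0 0 0 -1.8 0; -0.6 1.2 -0 0 0 -0.6 0

end [405.   52.   95.  166.7] min r 357.0
```

The cassette didn't move as the blade came out. Now I'll lay the lifter down near its original spot.

Request:
arm_command(deltas="0.3 1.2 0 0 0 -0.7 0; 0.7 3.7 0 0 0 -2.1 0; 0.9 5.5 0 0 0 -3.1 0; 0.6 5.7 0 0 0 -3.1 0; 0.3 5.8 0 0 0 -3.1 0")

```text
time_s: 25.4
ee_pos: [371.3, 10.3, 94.1]
ee_rot: [-180.0, -0.0, 141.6]
force: [0.4, 0.3, -1.6]
gripper_width: 15.5
```

Request:
arm_command(deltas="0 5.9 0 0 0 -3 0; -0.4 6 0 0 0 -2.9 0; -0.7 5.9 0 0 0 -3 0; -1 6 0 0 0 -2.9 0; -1.3 5.9 0 0 0 -2.8 0")

```text
time_s: 26.02
ee_pos: [390.2, 33.6, 94.2]
ee_rot: [-180.0, -0.0, 156.2]
force: [-0.4, 1.1, -2.1]
gripper_width: 15.7
```

Request:
arm_command(deltas="-3 5.9 0 0 0 -2.9 0; -4 5.9 5 0 0 -2.8 0; -4 5.8 10 0 0 -2.6 0; -3 3.9 10 0 0 -1.8 0; -0.6 1.2 10 0 0 -0.6 0")

```text
time_s: 26.65
ee_pos: [411.5, 49.9, 58.5]
ee_rot: [-180.0, -0.0, 166.8]
force: [0.2, -0.1, -0.6]
gripper_width: 15.7
```

Request:
arm_command(deltas="0 0 10 0 0 0 0; 0 0 6 0 0 0 0; 0 0 3 0 0 0 0; 0 0 2 0 0 0 0; 0 0 1 0 0 0 0")

```text
time_s: 27.28
ee_pos: [411.6, 49.7, 37.5]
ee_rot: [180.0, 0.0, 166.7]
force: [-0.5, 0.3, -1.3]
gripper_width: 15.4
```

Request:
arm_command(deltas="0 0 1 0 0 0 0; 0 0 1 0 0 0 0; 0 0 0.5 0 0 0 0; 0 0 0 0 0 0 0; 0 0 0 0 0 0 0")

```text
time_s: 27.9
ee_pos: [411.5, 49.7, 35.0]
ee_rot: [180.0, 0.0, 166.7]
force: [0.1, 0.9, -1.5]
gripper_width: 15.6
```

Request:
arm_command(deltas="0 0 0 0 0 0 18; 0 0 0 0 0 0 22; 0 0 0 0 0 0 40; 0 0 0 0 0 0 60; 0 0 0 0 0 0 60", force=10)

```text
time_s: 28.52
ee_pos: [411.5, 49.7, 34.9]
ee_rot: [180.0, 0.0, 166.7]
force: [-0.6, -0.3, 0.8]
gripper_width: 49.3
```

Request:
arm_command(deltas="0 0 -8 0 0 0 60; 0 0 -30 0 0 0 60; 0 0 -40 0 0 0 60; 0 0 -40 0 0 0 60; 0 0 -30 0 0 0 40")

```text
time_s: 29.15
ee_pos: [411.8, 49.7, 185.3]
ee_rot: [179.9, 0.1, 166.7]
force: [0.4, 0.2, -0.3]
gripper_width: 52.6
```

```bash
python3 path.py 14 480,-60,230,150 630,-130,235,129.3 690,-290,230,129.3 ; python3 - <<'E'
from h import *
s=state(); print(s['qpos'].round())
b=grab_frame('side')[:,:,::-1];t=grab_frame('top')[:,:,::-1]
cv2.imwrite('pics/top9.png',t);cv2.imwrite('pics/side9.png',b)
# cover pixels: tab & edge: expected in case frame
o=np.array([512.2,-204.8]);a=np.radians(-50.7);x=np.array([np.cos(a),np.sin(a)]);y=np.array([-np.sin(a),np.cos(a)])
for th in (1.85,1.7,1.57):
    c,s_=np.cos(th),np.sin(th); e=np.array([-126*c+44*s_+62.5,126*s_+44*c+10]); tb=e+21*np.array([-c,s_])
    P=[np.r_[o+q[0]*x+py*y,q[1]] for q,py in((e,78),(e,-78),(tb,30),(tb,-30))]
    print(th,e.round(),tb.round(),'top',proj('top',P).round(1).tolist(),'side',proj('side',P).round(1).tolist())
for n,im in(('top',t),('side',b)):
    hsv=cv2.cvtColor(np.ascontiguousarray(im),cv2.COLOR_BGR2HSV);m=cv2.inRange(hsv,(100,120,50),(125,255,255));k,l,st,ce=cv2.connectedComponentsWithStats(m)
    print(n,[(st[i].tolist(),ce[i].round(1).tolist()) for i in range(1,k) if st[i,4]>5])
E
```

```text
-5.1 -8.1 -4.3 0 0 1.1 0; -17.2 -22.8 -12.7 0 0 3.5 0; -28.3 -26 -15.3 0 0 4.8 0; -31.8 -17.7 -10.1 0 0 4.8 0; -33.9 -7.2 -3.4 0 0 5.1 0
-40.3 6.7 -1.7 0 0 6.4 0; -41.3 15.6 -1.3 0 0 6.2 0; -37.5 15.4 -0.8 0 0 4.4 0; -32.4 5 -0.1 0 0 1.1 0; -35 -3.9 0.4 0 0 0 0
-38.9 -10.4 1 0 0 0 0; -40.5 -17.4 1.6 0 0 0 0; -29 -16.8 1.4 0 0 0 0; -9.5 -6.5 0.6 0 0 0 0; 
end [ 690.  -290.   230.   129.3] min r 415.0
[  5.   5. 112.   0.  63. -71.]
1.85 [140. 119.] [145. 139.] top [[406.0, 142.2], [436.8, 180.5], [418.4, 151.6], [430.5, 166.5]] side [[270.8, 155.4], [304.1, 148.6], [280.6, 147.9], [293.4, 145.4]]
1.7 [122. 129.] [125. 150.] top [[402.5, 144.8], [433.6, 183.4], [414.2, 154.8], [426.4, 169.9]] side [[273.0, 154.0], [306.5, 147.2], [283.2, 146.5], [296.2, 144.0]]
1.57 [106. 136.] [106. 157.] top [[399.0, 147.4], [430.2, 186.3], [410.1, 158.1], [422.3, 173.3]] side [[275.1, 153.5], [308.8, 146.6], [285.8, 146.0], [298.9, 143.5]]
top [([463, 150, 1, 8, 8], [463.0, 153.5]), ([389, 156, 28, 34, 40], [401.9, 171.8]), ([408, 159, 8, 11, 19], [411.2, 163.9]), ([354, 163, 57, 58, 582], [377.8, 194.5]), ([387, 172, 17, 21, 103], [395.2, 181.7])]
side [([594, 133, 14, 6, 27], [599.7, 135.0]), ([608, 139, 6, 3, 6], [610.5, 140.0]), ([615, 142, 25, 11, 36], [627.9, 146.9]), ([288, 146, 12, 6, 51], [293.4, 148.4]), ([295, 184, 8, 8, 11], [299.2, 187.1]), ([282, 187, 52, 15, 297], [307.4, 193.7]), ([275, 195, 6, 6, 33], [277.6, 197.4]), ([196, 203, 5, 2, 8], [197.6, 203.4])]
```

Tab at top px (412,164) and side px (293,148), so the cover stands at about 1.57 rad with its edge at case x ≈ 106, z ≈ 136. I'll go behind it with the fingers shut.

```bash
python3 path.py 15 450,-20,225,160 610.3,-324.8,220,129.3
```

```text
-4.3 -5 -4.2 0 0 0.6 0; -13.2 -15 -13.2 0 0 1.6 0; -20.5 -22 -16.6 0 0 2.6 0; -22.5 -22 -4.5 0 0 2.7 0; -24 -21.3 0 0 0 2.8 0
-25.2 -20.3 0.1 0 0 2.8 0; -26.5 -19.2 0.1 0 0 2.9 0; -27.8 -18.1 0.2 0 0 2.9 0; -29.1 -16.8 0.3 0 0 3 0; -30.3 -15.5 0.5 0 0 3.1 0
-31.6 -14 0.6 0 0 3.1 0; -32.8 -12.5 0.9 0 0 3.1 0; -33.6 -10.6 1.1 0 0 3.3 0; -23.3 -6 0.9 0 0 2.2 0; -7.9 -1.7 0.3 0 0 0.7 0

end [ 610.2 -324.8  220.   129.3] min r 417.0
```

Request:
arm_command(deltas="-4.3 -5 -4.2 0 0 0.6 20; -13.2 -15 -13.2 0 0 1.6 0; -20.5 -22 -16.6 0 0 2.6 0; -22.5 -22 -4.5 0 0 2.7 0; -24 -21.3 0 0 0 2.8 0")

```text
time_s: 29.88
ee_pos: [467.1, -58.1, 220.6]
ee_rot: [-180.0, -0.1, 156.3]
force: [0.5, -0.4, 0.5]
gripper_width: 0.3
```

Request:
arm_command(deltas="-25.2 -20.3 0 0 0 2.8 0; -26.5 -19.2 0 0 0 2.9 0; -27.8 -18.1 0 0 0 2.9 0; -29.1 -16.8 0 0 0 3 0; -30.3 -15.5 0 0 0 3.1 0")

```text
time_s: 30.5
ee_pos: [543.7, -205.1, 219.6]
ee_rot: [-179.9, -0.2, 141.6]
force: [1.1, 0.4, -0.2]
gripper_width: 0.8
```

Request:
arm_command(deltas="-31.6 -14 0 0 0 3.1 0; -32.8 -12.5 0 0 0 3.1 0; -33.6 -10.6 0 0 0 3.3 0; -23.3 -6 0 0 0 2.2 0; -7.9 -1.7 0 0 0 0.7 0")

```text
time_s: 31.12
ee_pos: [607.6, -326.3, 219.0]
ee_rot: [-179.9, -0.2, 129.2]
force: [-0.9, 1.4, -0.1]
gripper_width: 0.4
```

Request:
arm_command(deltas="0 0 20 0 0 0 0; 0 0 35 0 0 0 0; 0 0 35 0 0 0 0; 0 0 14 0 0 0 0; 0 0 0 0 0 0 0")

```text
time_s: 31.75
ee_pos: [607.5, -324.5, 116.5]
ee_rot: [-180.0, -0.1, 129.3]
force: [0.2, 0.6, 0.6]
gripper_width: 0.6
```

Request:
arm_command(deltas="8 0 -1 0 0 0 0; 8 0 -1 0 0 0 0; 7.5 0 -1 0 0 0 0; 7 0 -0.5 0 0 0 0; 7.5 0 -1.9 0 0 0 0")

```text
time_s: 32.38
ee_pos: [584.4, -295.8, 123.6]
ee_rot: [180.0, 0.1, 129.3]
force: [0.6, -1.6, 2.6]
gripper_width: 0.5
```

Request:
arm_command(deltas="7.5 0 -1.9 0 0 0 0; 7.5 0 -1.9 0 0 0 0; 7.5 0 -1.9 0 0 0 0; 7.7 0 -0.5 0 0 0 0; 7.7 0 0 0 0 0 0")

```text
time_s: 33.0
ee_pos: [559.5, -265.8, 128.8]
ee_rot: [-180.0, -0.0, 129.3]
force: [1.1, -0.0, 0.3]
gripper_width: 0.8
```

```bash
python3 - <<'E'
from h import *
s=state(); print(s['force'],s['ee_pos'])
b=grab_frame('side')[:,:,::-1];t=grab_frame('top')[:,:,::-1]
cv2.imwrite('pics/top10.png',t);cv2.imwrite('pics/side10.png',b)
o=np.array([512.2,-204.8]);a=np.radians(-50.7);x=np.array([np.cos(a),np.sin(a)]);y=np.array([-np.sin(a),np.cos(a)])
print('tcp case',(s['ee_pos'][:2]-o)@np.c_[x,y])
for d in (90,80,70,60):
    th=np.radians(d);c,s_=np.cos(th),np.sin(th); e=np.array([-126*c+44*s_+62.5,126*s_+44*c+10]); tb=e+21*np.array([-c,s_])
    P=[np.r_[o+q[0]*x+py*y,q[1]] for q,py in((tb,30),(tb,-30),(e,0))]; print(d,'top',proj('top',P).round(1).tolist(),'side',proj('side',P).round(1).tolist())
for n,im in(('top',t),('side',b)):
    hsv=cv2.cvtColor(np.ascontiguousarray(im),cv2.COLOR_BGR2HSV);m=cv2.inRange(hsv,(100,120,50),(125,255,255));k,l,st,ce=cv2.connectedComponentsWithStats(m)
    print(n,[(st[i].tolist(),ce[i].round(1).tolist()) for i in range(1,k) if st[i,4]>5])
E
```

```text
[ 1.13892158 -0.02614376  0.31892224] [ 559.46844503 -265.75635379  128.79952489]
tcp case [77.10940656 -2.03036514]
90 top [[410.1, 158.1], [422.3, 173.3], [414.6, 166.8]] side [[285.8, 146.0], [298.8, 143.5], [292.4, 150.0]]
80 top [[403.9, 163.0], [416.1, 178.3], [409.4, 170.9]] side [[289.5, 146.4], [302.6, 143.8], [295.6, 150.1]]
70 top [[397.2, 168.2], [409.4, 183.6], [403.8, 175.4]] side [[293.3, 148.0], [306.6, 145.4], [299.0, 151.2]]
60 top [[390.2, 173.7], [402.4, 189.0], [397.8, 180.0]] side [[297.3, 150.9], [310.6, 148.2], [302.4, 153.5]]
top [([390, 163, 6, 8, 9], [392.4, 166.7]), ([354, 167, 38, 54, 400], [371.4, 195.7]), ([393, 173, 5, 7, 14], [395.1, 175.6]), ([385, 178, 9, 12, 13], [388.8, 183.2])]
side [([594, 133, 13, 6, 23], [599.7, 134.5]), ([624, 144, 12, 7, 17], [628.5, 147.0]), ([294, 149, 15, 6, 56], [301.2, 151.5]), ([288, 163, 4, 4, 6], [289.2, 164.0]), ([292, 182, 11, 10, 14], [298.0, 186.1]), ([282, 188, 52, 14, 282], [308.0, 194.0]), ([275, 195, 6, 6, 34], [277.5, 197.4]), ([196, 203, 5, 2, 8], [197.6, 203.4])]
```

The cover is following the finger, now at about 67°. I'll continue along the arc.

Request:
arm_command(deltas="7.7 0 0.3 0 0 0 0; 7.7 0 1 0 0 0 0; 7.5 0 1.6 0 0 0 0; 7.5 0 2 0 0 0 0; 7.4 0 2.3 0 0 0 0")

```text
time_s: 33.72
ee_pos: [535.6, -236.6, 121.6]
ee_rot: [180.0, -0.0, 129.3]
force: [0.6, -1.2, -0.0]
gripper_width: 0.3
```

Request:
arm_command(deltas="7.4 0 2.7 0 0 0 0; 7 0 3.4 0 0 0 0; 6.8 0 3.8 0 0 0 0; 6.5 0 4.2 0 0 0 0; 6.3 0 4.6 0 0 0 0")

```text
time_s: 34.35
ee_pos: [514.2, -210.3, 102.8]
ee_rot: [180.0, -0.0, 129.3]
force: [0.3, 0.4, 0.4]
gripper_width: 0.7
```

Request:
arm_command(deltas="5.8 0 5 0 0 0 0; 5.5 0 5.4 0 0 0 0; 5.2 0 5.7 0 0 0 0; 5 0 6 0 0 0 0; 4.3 0 6.3 0 0 0 0")

```text
time_s: 34.98
ee_pos: [497.9, -190.4, 74.3]
ee_rot: [180.0, -0.0, 129.3]
force: [0.9, -0.6, -0.5]
gripper_width: 0.6
```

Request:
arm_command(deltas="4 0 6.7 0 0 0 0; 3.6 0 6.9 0 0 0 0; 1.6 0 3.5 0 0 0 0; 0 0 0 0 0 0 0")

```text
time_s: 35.48
ee_pos: [492.1, -183.5, 57.3]
ee_rot: [-180.0, -0.0, 129.3]
force: [0.4, -0.7, 1.0]
gripper_width: 0.1
```

Request:
arm_command(deltas="0 0 1.5 0 0 0 0; 0 0 1.5 0 0 0 0; 0 0 0 0 0 0 0")

```text
time_s: 35.85
ee_pos: [492.3, -183.7, 54.6]
ee_rot: [180.0, -0.0, 129.3]
force: [-0.2, 0.3, -0.4]
gripper_width: 0.5
```

Request:
arm_command(deltas="0 0 0.7 0 0 0 0; 0 0 0 0 0 0 0")

```text
time_s: 36.1
ee_pos: [492.4, -183.7, 54.3]
ee_rot: [180.0, 0.0, 129.3]
force: [-1.1, -0.0, 3.5]
gripper_width: 0.6
```

Request:
arm_command(deltas="0 0 0.7 0 0 0 0; 0 0 0 0 0 0 0; 0 0 0 0 0 0 0")

```text
time_s: 36.48
ee_pos: [492.5, -183.7, 54.2]
ee_rot: [180.0, 0.0, 129.3]
force: [-2.4, 0.5, 8.1]
gripper_width: 0.6
```

Request:
arm_command(deltas="0 0 -2 0 0 0 0; 0 0 -15 0 0 0 0; 0 0 -40 0 0 0 0; 0 0 -50 0 0 0 0; 20 0 -40 0 0 0 0")

```text
time_s: 37.1
ee_pos: [480.7, -168.8, 203.0]
ee_rot: [179.9, 0.2, 129.2]
force: [0.3, -0.1, 0.7]
gripper_width: 0.4
```

Request:
arm_command(deltas="50 0 0 0 0 0 0; 50 0 0 0 0 0 0; 40 0 0 0 0 0 0; 0 0 0 0 0 0 0")

```text
time_s: 37.6
ee_pos: [389.3, -58.5, 201.0]
ee_rot: [180.0, 0.0, 129.4]
force: [0.3, -0.7, 0.4]
gripper_width: 0.3
```

```bash
python3 - <<'E'
from h import *
b=grab_frame('side')[:,:,::-1];t=grab_frame('top')[:,:,::-1]
cv2.imwrite('pics/topF.png',t);cv2.imwrite('pics/sideF.png',b)
a=cv2.resize(t[135:245,190:450],(800,338),interpolation=cv2.INTER_CUBIC)
c=cv2.resize(b[150:215,260:390],(500,250),interpolation=cv2.INTER_CUBIC);d=cv2.resize(b[205:320,240:378],(300,250),interpolation=cv2.INTER_CUBIC)
cv2.imwrite('pics/final.png',np.vstack([a,np.hstack([c,d])]))
E
```

```text
(no output)
```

View pics/final.png

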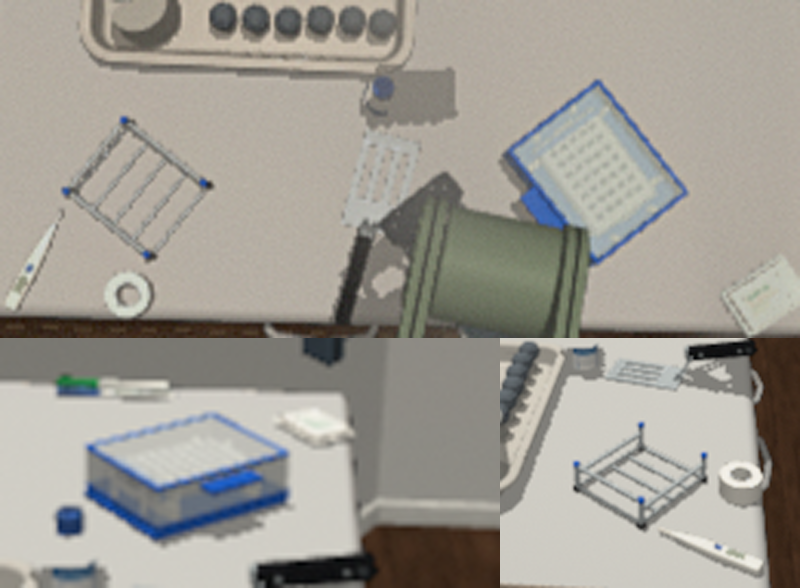

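The cover is shut flush, with the cassette inside at top crop (600,165). The rack is empty, the lifter lies flat at (380,180), and the bystanders are in place. Nothing is touching the robot, so I'm handing in.

```bash
python3 -c "
from workcell import *
print(job_done())"
```

```text
the job is handed in; nothing more can be done
None
```

The job is done and handed in at about 38 s. I slid the lifter blade under the cassette, lifted it off the rack and carried it level to the case. I set it down in the cradle, drew the lifter out and laid it flat close to where it started. Then I closed the cover with the shut fingers.

**Last checks:**
- **Cassette:** it was centred in the cradle to about 1 mm just before lowering. It looked unchanged after the lifter came out, and the wrist force dropped by about 2.6 N as it settled.
- **Cover:** it met firm resistance at closed height (8 N at z ≈ 54), and the last picture shows it flush on the base.
- **Rest of the scene:** the last picture shows the rack empty, the lifter flat, and the bottle, tape roll, thermometer and gauze packet in place. The robot was clear of everything.

**What disagreed or failed:**
- **Cassette position on the blade:** the two cameras differed by several millimetres. I settled this with a 3 mm / 1.5 mm correction while hovering over the case.
- **Cover angle:** before closing, I measured the cover standing at about 1.57 rad.
- **Refused move:** one set of move calls was refused because I left out the gripper value. I resent it and nothing moved in between.

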